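# Snap the lid onto the parts tub in the counter rack

### The job

The white parts tub in the sloping counter rack has been left open. Take the lid that fits it, the larger of the two blue lids on the counter, put it on the tub and press it down until both ends snap home and it sits flush all round, then let go. Leave the smaller lid, the bottle, the cup and the spoon where they are.

Things in the scene. Friction and masses are not known exactly. Their poses are not given: they have to be found in the camera images.
- rack: Dark steel counter rack, fixed, 170 deep x 210 wide, its deck sloping up away from its front edge at 25 degrees to the counter; the front (low) edge is the -x side. Origin on the counter under the deck's middle; z up.
- tub: White open plastic tub fixed on the rack's sloping deck (it cannot move), 120 (x) x 160 (y) x 60 high, walls 4. Origin at the centre of its underside; z is square to the deck, out of the tub's mouth (25 degrees from vertical, leaning towards the rack's front); x runs up the slope, y along the rack. A sprung catch bar sits on each end wall (y = +80 and -80).
- tub_mouth (a point): Middle of the tub's mouth, level with the rim, 60 along z from the tub's origin. Same axes as the tub.
- tub_catch_left (a point): Round sprung catch on the tub's +y end: pointing out of the end wall; bar 44 long along x, sticking out 5, middle 9.5 below the rim. The lid's bead, going down, pushes it in and down against its spring (about 3 N rising to 8 N each); then it springs back over the bead and holds it. The lid first touches the catches about 13 above its seated height.
- tub_catch_right (a point): The like catch on the tub's -y end.
- lid: The lid that fits: blue plastic, plate 131 (x) x 179 (y) x 4, whole height 53, about 90 g, alike after a half turn about z; lies right way up. Origin under its centre, level with the skirts' lower edges; z out of the top. Plate underside z = 21, top z = 25. Fully home its axes lie along the tub's (either way round), plate on the rim: origin 39 along z from the tub's origin.
- lid_rib (a point): Middle of the lid's grip rib, at (0, 0, 39) in the lid's frame. The straight rib stands on the middle of the plate: 70 long (lid x), 18 thick (lid y), 28 high. Below the plate, two skirts 70 long at the y ends, flared at the foot, carry an inward snap bead; lips hang at the x edges. The lid goes over the tub's rim with about 2 play each way.
- lid_end_a (a point): Point on the underside of the lid's plate at its +y end: (0, 80, 21) in the lid's frame. Fully home it lies at 60 along the tub's z.
- lid_end_b (a point): Point on the underside of the lid's plate at its -y end: (0, -80, 21) in the lid's frame. Fully home it lies at 60 along the tub's z.
- small_lid: A smaller lid of the same kind and colour that does not fit: plate 90 x 115, whole height 53, grip rib 50 long. Lies on the counter; leave it. Origin under its centre at the counter.
- bottle: White bottle with paper label, 72 across, 170 tall, standing on the counter; leave it. Origin at the centre of its underside.
- cup: White plastic cup, 72 across, 80 tall; leave it. Origin at the centre of its underside.
- spoon: Spoon with an orange handle lying on the counter near the robot; leave it. Origin under its middle, x along it.
There are look-alikes about, which are no part of the job. Leave any green or grey look-alike of the lid alone.

How it is judged:
On the way, in this order (a step that is already met when the one before it is completed fails the run):
1. the larger lid has been lifted clear of the counter (height (world z) of lid above 0.05 m), for 0.1 s.
2. both ends of the lid are snapped down on the tub (z of each of lid_end_a, lid_end_b in the frame of tub below 0.0625 m and distance between lid and tub_mouth below 0.03 m), for 0.2 s.
At the end, for the whole second after the job is handed in: The larger lid sits on the tub, released and at rest, with both ends of its plate within 2.5 mm of the rim (both catches snapped over), centred within 6 mm and parallel to the rim within 0.05 rad (3 degrees) (z of lid_end_a in the frame of tub between 0.056 and 0.0625 m and z of lid_end_b in the frame of tub between 0.056 and 0.0625 m and x of lid in the frame of tub between -0.006 and 0.006 m and y of lid in the frame of tub between -0.006 and 0.006 m and angle between the z axis of lid and the z axis of tub, either way round below 0.05 rad and linear speed of lid below 0.02 m/s); the robot touches nothing.
It fails at once if the smaller lid moved by more than 30 mm (distance of small_lid from where it was at the start of the episode above 0.03 m).
It fails at once if the bottle moved by more than 30 mm or tipped (distance of bottle from where it was at the start of the episode above 0.03 m or angle between bottle's own z axis and vertical above 0.5 rad).
It fails at once if the cup moved by more than 30 mm or tipped (distance of cup from where it was at the start of the episode above 0.03 m or angle between cup's own z axis and vertical above 0.5 rad).
It fails at once if the spoon moved by more than 30 mm (distance of spoon from where it was at the start of the episode above 0.03 m).
It also fails if it takes over 64 s, if anything falls off the work surface, if the arm or the gripper's body presses on something with over 40 N, if the wrist force passes 120 N, or if a joint passes its speed limit or range.

### The arm

A 7-joint arm with a two-finger parallel gripper is mounted at the origin on the work surface. World frame = base frame: x ahead of the robot, y to its left, z up, the work surface at z = 0. Lengths are in m, angles in rad, forces in N, time in s.
With the tool pointing down it reaches from about 0.4 to 0.75 m from the base axis. Payload 19.5 kg.
Tool frame: the origin (TCP) lies midway between the tips of the shut fingers; the grasp point (between the pads) lies ctrl.grip_depth behind it (ctrl.grip_depth is the distance from the TCP to the grasp point, in m); z points along the fingers, y is the line along which they close (so a half turn about z gives the same grasp; the last joint's range is limited). The gripper opens to 85 mm and grips with 20 to 120 N. Pads are 22 mm wide; open, the fingers measure 114 mm over their backs; the gripper's body (76 mm by 85 mm) begins 54 mm behind the grasp point. The pads swing forward as they close: fully open they stand 13 mm farther back than shut.
Start: joints at [1.144, 0.707, -0.028, 1.485, 0.022, 0.951, -0.075], TCP at [0.216, -0.533, 0.231] pointing down, gripper open.
Joint ranges: [-2.71, 2.71], [-0.32, 2.16], [-1.57, 1.52], [0, 2.45], [-1.46, 4.6], [0, 2.02], [-2.83, 2.83]. Speed limits (rad/s): [1.89, 1.89, 2.57, 2.57, 3.01, 3.01, 3.01].

### API

Orientations are given as a unit quaternion [w, x, y, z].
In Python, from rig import ctrl gives the robot as it stands.
- The arm moves only by the tool step_arm, never from a script. Its argument "deltas" is a list of rows, each a list of 7 numbers: the finger opening in cm, from 0 to 8.54, then the shift along the tool's x, y, z in cm, then the turn, a rotation vector about the tool's x, y, z in rad. A call has exactly 8 rows; each row shifts and turns the commanded pose from where the row before left it, along the tool's axes as they then stand; what a row does not reach is not made up. A row lasts 1/8 s, in which the tool goes at most 62.5 mm and 10.7 degrees, less where a joint would pass 70% of its speed; a pose out of reach is approached as far as the arm can. A call with a gripper value outside its range is refused whole. The fingers move at their own pace and stop on an object; "newtons" is the grip in N (left out, the last holds). Time passes only in rows, so rows that do not move let the fingers close, or fill a call up. It gives the time, the measured TCP pose, the force, the opening and the grip force at its end, in the units of the state.
- ctrl.read_state(): the state, without advancing time (a new reading comes with each control period).
- ctrl.capture(name): name is "scene" or "top"; returns (picture, depth): 400x640x3 uint8, red, green, blue; 400x640 float32, m along the optical axis (not along the pixel's ray), 0 where there is no reading.
- ctrl.camera_info(name): a dict with "intrinsics" (3x3 intrinsics, pixels), "world_from_camera" (4x4, takes a point from camera to world coordinates). Camera axes: x right, y down, z forward; pixel columns grow to the right and rows downward; lengths in m; the calibration is good to about 2 mm. A picture is of the moment at which its call begins. camera_info takes no time and is no camera call.
- ctrl.finish_job(): hands the job in; it is judged then, once.
The state is a dict: "clock": time; "joint_pos": joint angles; "dq": joint speeds; "tau": joint torques, N m; "eef_pos": TCP position; "orientation": TCP orientation; "force": force on the tool from outside, world axes, zero at the start; "moment": the same for the moment, N m; "width": finger opening in m; "grip_force": force on a finger pad.
Only numpy, scipy, OpenCV 4.12 (cv2) and the standard library are available. Lean on these libraries where they do the work, as an engineer would, in place of code of your own. Each camera call takes 0.05 s, during which the arm holds its last target. There are 200 camera calls.

## Working session

There is one attempt and no reset: what is moved stays moved. The work goes in short steps, Python scripts to look and compute and a tool call to move; the robot and the scene stay as the last step left them, time stands still between calls to the robot, and variables do not carry over. Pictures are saved under pics/ and viewed, at most 10 in all, crops included, and the job is handed in when it is done.

Besides the shell and the picture viewer there is one more tool, called as name(argument=value, ...), one argument or row to a line, values as JSON. step_arm: Moves the arm, as the interface text tells. Its arguments: {"type":"object","properties":{"deltas":{"type":"array"},"newtons":{"type":"number"}},"required":["deltas"]}

```bash
mkdir -p pics; ls; python3 - <<'E'
from rig import ctrl
import cv2,numpy as np
print(ctrl.grip_depth, ctrl.read_state())
for n in("scene","top"):
    p,d=ctrl.capture(n); np.savez(f"{n}.npz",p=p,d=d)
    cv2.imwrite(f"pics/{n}0.png",p[:,:,::-1]); i=ctrl.camera_info(n); print(n,i)
E
```

```text
pics
0.0187 {'clock': 0.0, 'joint_pos': array([ 1.14431064,  0.70708726, -0.02766072,  1.48500376,  0.02202233,
        0.9508796 , -0.07550113]), 'dq': array([ 3.31163580e-05,  6.02737861e-04, -1.04805092e-04,  3.12004207e-04,
        2.37030464e-04,  2.01016899e-03, -1.77696066e-03]), 'tau': array([-1.04429455e-04, -8.83207798e+01,  1.23452291e+00, -2.36160064e+01,
        1.68535643e-02,  6.61486178e-03, -4.21547486e-05]), 'eef_pos': array([ 0.21574836, -0.53270808,  0.23083498]), 'orientation': array([-5.25200505e-04,  9.81545041e-01,  1.91230341e-01, -1.14431565e-04]), 'force': array([-0.60382627,  0.04276303, -1.06742219]), 'moment': array([ 0.019487  , -0.03200744,  0.0228683 ]), 'grip_force': 0.0, 'width': 0.08512437083773383}
scene {'intrinsics': array([[417.26582028,   0.        , 324.44677102],
       [  0.        , 417.26582028, 197.27472045],
       [  0.        ,   0.        ,   1.        ]]), 'world_from_camera': array([[-7.63132873e-01,  5.50597510e-01, -3.38335043e-01,
         9.32800441e-01],
       [ 6.46241325e-01,  6.49696371e-01, -4.00333332e-01,
         5.17685572e-01],
       [-6.07486077e-04, -5.24153611e-01, -8.51623522e-01,
         1.38592439e+00],
       [ 0.00000000e+00,  0.00000000e+00,  0.00000000e+00,
         1.00000000e+00]])}
top {'intrinsics': array([[493.02860679,   0.        , 311.8718158 ],
       [  0.        , 493.02860679, 196.06368625],
       [  0.        ,   0.        ,   1.        ]]), 'world_from_camera': array([[ 0.06421937, -0.97794714,  0.19873415,  0.1629375 ],
       [-0.99791579, -0.06419305,  0.00658223, -0.08519864],
       [ 0.00632027, -0.19874265, -0.98003133,  1.51917011],
       [ 0.        ,  0.        ,  0.        ,  1.        ]])}
```

View pics/top0.png

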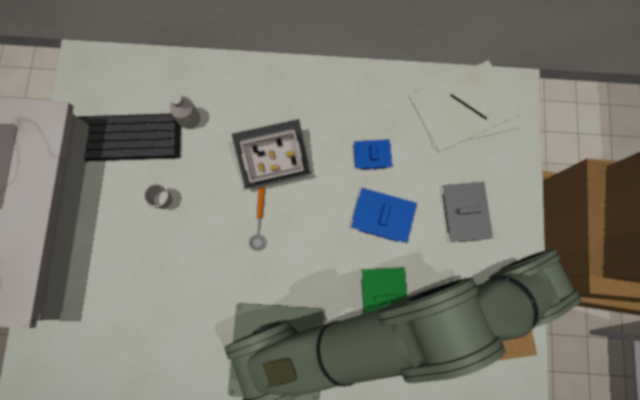

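View pics/scene0.png

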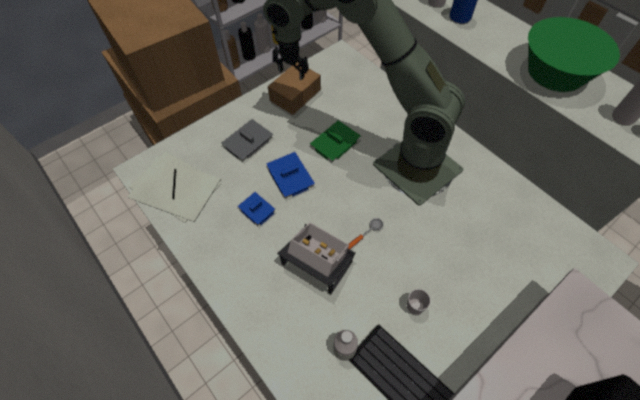

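The top picture shows the tub in its rack at about (275,155), the big blue lid at (384,214) with its rib, and the small lid at (373,153). The grey (467,211) and green (385,290) lids are look-alikes. The scene picture shows the tub at (318,250) and the big lid at (290,175).

```bash
cat > h.py <<'E'
import numpy as np,cv2
from rig import ctrl
from scipy.spatial.transform import Rotation as R
def cloud(n,d):
    i=ctrl.camera_info(n);K=i["intrinsics"];T=i["world_from_camera"]
    v,u=np.mgrid[:400,:640]
    c=np.stack([(u-K[0,2])/K[0,0]*d,(v-K[1,2])/K[1,1]*d,d],-1)
    return c@T[:3,:3].T+T[:3,3]
def proj(n,P):
    i=ctrl.camera_info(n);K=i["intrinsics"];T=i["world_from_camera"]
    c=(np.atleast_2d(P)-T[:3,3])@T[:3,:3]; q=c@K.T
    return q[:,:2]/q[:,2:]
E
python3 - <<'E'
from h import *
for n in("top","scene"):
    z=np.load(n+".npz");p=z["p"];W=cloud(n,z["d"])
    hsv=cv2.cvtColor(p,cv2.COLOR_RGB2HSV)
    m=((hsv[...,0]>100)&(hsv[...,0]<125)&(hsv[...,1]>150)).astype(np.uint8)
    k,l,s,c=cv2.connectedComponentsWithStats(m)
    for j in range(1,k):
        if s[j,4]<200: continue
        P=W[l==j];P=P[np.isfinite(P).all(1)]
        if abs(np.median(P[:,2]))>.1: continue
        pl=P[(P[:,2]<.036)&(P[:,2]>.015)]; rb=P[P[:,2]>.045]
        # plate outline from mask via ray intersect z=.025
        v,u=np.nonzero(l==j);i=ctrl.camera_info(n);T=i["world_from_camera"];K=i["intrinsics"]
        r=np.stack([(u-K[0,2])/K[0,0],(v-K[1,2])/K[1,1],np.ones(len(u))],-1)@T[:3,:3].T
        X=T[:3,3]+r*((.025-T[2,3])/r[:,2])[:,None]
        print(n,c[j],s[j,4],"plate",cv2.minAreaRect(pl[:,:2].astype(np.float32)*1000),"z",np.median(pl[:,2]),
          "mask",cv2.minAreaRect(X[:,:2].astype(np.float32)*1000))
        if len(rb)>4: print("  rib",cv2.minAreaRect(rb[:,:2].astype(np.float32)*1000),rb.mean(0),len(rb))
    # tub region
    b=(225,115,95,80) if n=="top" else (270,215,95,80)
    x,y,w,h=b
    crop=cv2.resize(p[y:y+h,x:x+w],None,fx=8,fy=7.4,interpolation=cv2.INTER_CUBIC) if 0 else cv2.resize(p[y:y+h,x:x+w],None,fx=7,fy=7,interpolation=cv2.INTER_CUBIC)
    cv2.imwrite(f"pics/tub_{n}.png",crop[:,:,::-1])
    Wc=W[y:y+h,x:x+w].reshape(-1,3); hi=Wc[(Wc[:,2]>.02)&(Wc[:,2]<.25)]
    print(n,"tub region",np.percentile(hi,[0,1,50,99,100],axis=0).round(4).tolist())
E
```

```text
top [372.25429185 154.12660944] 932 plate ((612.7750854492188, -256.02789306640625), (88.60966491699219, 111.29794311523438), 6.678821086883545) z 0.025997994167684668 mask ((612.697509765625, -256.1067810058594), (88.1722183227539, 111.55487060546875), 6.937209606170654)
  rib ((396.9364013671875, -182.246826171875), (33.34809875488281, 505.55224609375), 71.24834442138672) [ 0.60784615 -0.25397195  0.06888149] 95
top [383.51053556 215.25109745] 2278 plate ((420.8472595214844, -298.18060302734375), (174.6083984375, 128.5655059814453), 77.75656127929688) z 0.026245890301424435 mask ((420.2749328613281, -297.7691650390625), (174.25457763671875, 127.498046875), 77.80667114257812)
  rib ((299.58001708984375, -209.80551147460938), (40.15507507324219, 367.6680908203125), 53.87061309814453) [ 0.40938793 -0.28870466  0.11233296] 149
top tub region [[0.4622, -0.0653, 0.0207], [0.4785, -0.053, 0.0404], [0.5745, 0.0571, 0.0868], [0.6696, 0.1675, 0.1543], [0.6822, 0.1785, 0.1623]]
scene [289.73613445 174.63613445] 1190 plate ((427.0751647949219, -296.342041015625), (182.1706085205078, 128.654815
[... 180 characters left out ...]
601562, 94.42645263671875), (975.9464111328125, 64.2878646850586), 56.17179489135742) [ 0.44550594 -0.2657114   0.10099172] 83
scene [256.31372549 208.54738562] 612 plate ((619.2391357421875, -252.95843505859375), (87.1369857788086, 115.50477600097656), 5.7800116539001465) z 0.025722767884856834 mask ((620.1098022460938, -250.39004516601562), (88.68899536132812, 116.26213073730469), 6.801888465881348)
  rib ((783.1463623046875, 118.93777465820312), (850.4581298828125, 48.018760681152344), 66.19676208496094) [ 0.62755996 -0.23079171  0.09067675] 70
scene tub region [[0.4073, -0.064, 0.0202], [0.4749, -0.0324, 0.0276], [0.5843, 0.0669, 0.0996], [0.678, 0.1747, 0.155], [0.6873, 0.1804, 0.1593]]
```

View pics/tub_top.png

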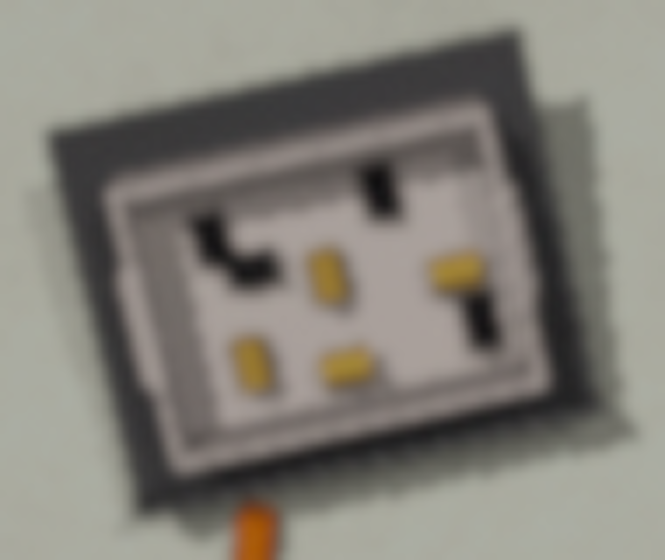

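View pics/tub_scene.png

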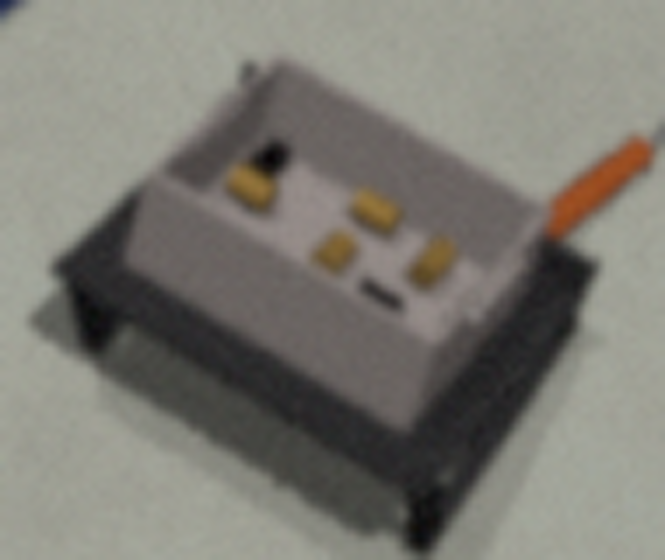

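The top crop shows the tub's outer rim corners at (107,187), (487,100), (550,388) and (178,472). The scene crop shows rim corners at (282,60), (150,176), (435,342) and (552,213). I'll fit both poses from both cameras.

```bash
cat > fit.py <<'E'
from h import *
from scipy.optimize import least_squares,minimize
s=np.sin(np.radians(25))
def Rt(yaw): return (R.from_euler('z',yaw)*R.from_euler('y',-25,degrees=True)).as_matrix()
tc=np.array([[107,187],[487,100],[550,388],[178,472]]);sc=np.array([[552,213],[282,60],[150,176],[435,342]])
up=lambda c,o:(c+.5)/7-.5+o
tc=up(tc,[225,115]);sc=up(sc,[270,215])
# tub corners: top TL=(+x,+y) TR=(+x,-y) BR=(-x,-y) BL=(-x,+y)
C=np.array([[60,80,60],[60,-80,60],[-60,-80,60],[-60,80,60]])/1000
ordS=[3,2,1,0] # scene: right, far, left, near
def tubres(q,cams="ts"):
    W=q[:3]+C@Rt(q[3]).T
    r=[]
    if "t" in cams: r.append(proj("top",W)-tc)
    if "s" in cams: r.append(proj("scene",W[ordS])-sc)
    return np.concatenate(r).ravel()
if __name__=="__main__":
    for cams in("ts","t","s"):
        f=least_squares(tubres,[.575,.06,.07,.22],args=(cams,),loss='soft_l1')
        print("tub",cams,f.x.round(4),np.degrees(f.x[3]).round(2),"res px",tubres(f.x,cams).reshape(-1,2).round(1).tolist())
    box=lambda a,b,z0,z1:np.array([[i*a/2,j*b/2,k] for i in(-1,1) for j in(-1,1) for k in(z0,z1)])/1000
    parts=[box(131,179,21,25),box(70,18,25,53),box(131,179,17,25)]
    def cost(q,cams):
        t=0
        for n in cams:
            z=np.load(n+".npz")["p"];hsv=cv2.cvtColor(z,cv2.COLOR_RGB2HSV)
            m=((hsv[...,0]>100)&(hsv[...,0]<125)&(hsv[...,1]>130)).astype(np.uint8)
            lab=cv2.connectedComponents(m)[1]; pt=(384,205) if n=="top" else (290,170)
            l=lab[pt[1],pt[0]+0] or lab[pt[1]+12,pt[0]+12]
            x0,y0=pt[0]-50,pt[1]-45; M=cv2.resize((lab==l)[y0:y0+100,x0:x0+100].astype(np.float32),None,fx=6,fy=6,interpolation=cv2.INTER_LINEAR)>.5
            I=np.zeros((600,600),np.uint8)
            for b in parts[:2]:
                w=b@R.from_euler('z',q[2]).as_matrix().T+[q[0],q[1],0]
                u=(proj(n,w)-[x0,y0]+.5)*6-.5
                cv2.fillConvexPoly(I,cv2.convexHull((u*16).astype(np.int32)),1,shift=4)
            t+=np.sum(I.astype(bool)^M)/36
        return t
    for cams in(["top","scene"],["top"],["scene"]):
        f=minimize(cost,[.423,-.296,-.21],args=(cams,),method="Nelder-Mead",options=dict(initial_simplex=[[.423,-.296,-.21],[.429,-.296,-.21],[.423,-.29,-.21],[.423,-.296,-.18]],maxiter=80,xatol=1e-4))
        print("lid",cams,f.x.round(4),f.fun)
E
python3 fit.py
```

```text
tub ts [0.5816 0.0568 0.0716 0.2974] 17.04 res px [[0.1, 0.7], [-0.3, 1.1], [-0.6, -0.4], [-0.2, -0.3], [0.1, -0.2], [-0.7, -0.9], [-0.8, -0.1], [-0.1, 0.9]]
tub t [0.5763 0.0541 0.0933 0.2985] 17.11 res px [[-0.2, 0.3], [0.3, 0.4], [0.2, -0.5], [-0.3, -0.2]]
tub s [0.5713 0.0461 0.0395 0.2977] 17.05 res px [[-0.2, -0.2], [-0.1, -0.3], [0.3, 0.1], [-0.0, 0.4]]
lid ['top', 'scene'] [ 0.4233 -0.2973 -0.2226] 272.6111111111111
lid ['top'] [ 0.4214 -0.2982 -0.2112] 150.52777777777777
lid ['scene'] [ 0.427  -0.2945 -0.2207] 67.77777777777777
```

```bash
cat >> h.py <<'E'
def Rd(yaw,tilt=0): # tool orientation: tool x along yaw, z down, tilted with the tub
    return R.from_euler('z',yaw)*R.from_euler('y',-tilt)*R.from_euler('x',np.pi)
def pose():
    s=ctrl.read_state();q=s["orientation"]
    return s["eef_pos"],R.from_quat(q[[1,2,3,0]])
def plan(p1,r1,n,start=None,pad=True):
    p,r=start or pose(); rows=[];p0,r0=p.copy(),r
    w=(r0.inv()*r1).as_rotvec()
    for i in range(1,n+1):
        pt=p0+(p1-p0)*i/n; rt=r0*R.from_rotvec(w*i/n)
        d=np.round(r.inv().apply(pt-p)*100,2); dw=np.round((r.inv()*rt).as_rotvec(),3)
        rows.append([*d.tolist(),*dw.tolist()]); p=p+r.apply(d/100); r=r*R.from_rotvec(dw)
    for x in rows: print(x)
    print("end",p.round(4),"err mrad",((r.inv()*r1).as_rotvec()*1000).round(1))
    return p,r
E
python3 - <<'E'
from h import *
a=plan(np.array([.4233,-.2973,.13]),Rd(-.217),8)
plan(np.array([.4233,-.2973,.028]),Rd(-.217),6,a)
# tub depth checks
import fit
f=fit.least_squares(fit.tubres,[.575,.06,.07,.3],loss='soft_l1').x
for n in("top","scene"):
    W=cloud(n,np.load(n+".npz")["d"]).reshape(-1,3)
    T=(W-f[:3])@fit.Rt(f[3])*1000
    x,y,z=T.T
    fl=(abs(x)<45)&(abs(y)<60)&(abs(z)<25); ax=abs(x)
    dk=(((ax>65)&(ax<82)&(abs(y)<100))|((abs(y)>90)&(abs(y)<102)&(ax<80)))&(abs(z)<15)
    rm=(((ax<62)&(ax>55)&(abs(y)<81))|((abs(y)>75)&(abs(y)<82)&(ax<62)))&(z>45)&(z<75)
    for k,m in(("floor",fl),("deck",dk),("rim",rm)):
        A=np.c_[x[m],y[m],np.ones(m.sum())]; c=np.linalg.lstsq(A,z[m],rcond=None)[0]
        print(n,k,m.sum(),"median z",np.median(z[m]).round(1),np.percentile(z[m],[5,25,75,95]).round(1),"slopes",c.round(3))
E
```

```text
[3.51, -1.75, 1.26, -0.0, 0.0, 0.075]
[3.37, -2.01, 1.27, -0.0, 0.0, 0.075]
[3.2, -2.26, 1.26, -0.0, 0.0, 0.076]
[3.03, -2.5, 1.26, -0.0, 0.0, 0.075]
[2.83, -2.71, 1.26, -0.001, 0.0, 0.075]
[2.62, -2.92, 1.26, 0.0, 0.0, 0.075]
[2.4, -3.11, 1.26, 0.0, 0.0, 0.076]
[2.15, -3.28, 1.26, 0.0, 0.0, 0.075]
end [ 0.4233 -0.2973  0.13  ] err mrad [ 0.2  0.3 -0.3]
[0.0, -0.0, 1.7, 0.0, 0.0, -0.0]
[0.0, -0.0, 1.7, 0.0, 0.0, -0.0]
[0.0, -0.0, 1.7, 0.0, 0.0, -0.0]
[0.0, -0.0, 1.7, 0.0, 0.0, -0.0]
[0.0, -0.0, 1.7, 0.0, 0.0, -0.0]
[0.0, -0.0, 1.7, 0.0, 0.0, -0.0]
end [ 0.4233 -0.2973  0.028 ] err mrad [ 0.2  0.3 -0.3]
top floor 1010 median z 9.2 [ 3.6  6.7 12.2 22.6] slopes [1.3000e-02 5.0000e-03 1.0237e+01]
top deck 952 median z 4.8 [-0.7  2.4  7.2 10.7] slopes [-7.000e-03 -3.000e-03  4.922e+00]
top rim 395 median z 62.6 [48.7 59.2 65.7 69.2] slopes [6.000e-03 1.000e-03 6.156e+01]
scene floor 315 median z 8.6 [ 4.1  6.9 17.4 24.1] slopes [ 1.1100e-01 -6.0000e-03  1.3535e+01]
scene deck 395 median z 3.3 [-0.5  1.9  4.8  7.1] slopes [-1.000e-02 -1.000e-03  3.724e+00]
scene rim 343 median z 57.7 [46.5 52.  62.4 65.1] slopes [-4.0000e-03 -2.0000e-03  5.7092e+01]
```

step_arm(
  deltas=[
    [8.5, 3.51, -1.75, 1.26, 0, 0, 0.075],
    [8.5, 3.37, -2.01, 1.27, 0, 0, 0.075],
    [8.5, 3.2, -2.26, 1.26, 0, 0, 0.075],
    [8.5, 3.03, -2.5, 1.26, 0, 0, 0.075],
    [8.5, 2.83, -2.71, 1.26, 0, 0, 0.075],
    [8.5, 2.62, -2.92, 1.26, 0, 0, 0.075],
    [8.5, 2.4, -3.11, 1.26, 0, 0, 0.075],
    [8.5, 2.15, -3.28, 1.26, 0, 0, 0.075],
  ],
)

```text
clock: 1.1
eef_pos: [0.4239, -0.2963, 0.1298]
orientation: [-0.0, 0.994, -0.109, -0.0]
force: [0.6, -0.1, -0.2]
width: 0.0848
grip_force: 0.0
```

```bash
python3 - <<'E'
from h import *
print(pose()[0],pose()[1].as_matrix().round(3).tolist())
plan(np.array([.4233,-.2973,.028]),Rd(-.217),6)
p,d=ctrl.capture("scene")
cv2.imwrite("pics/hover.png",cv2.resize(p[110:230,230:350],None,fx=5,fy=5,interpolation=cv2.INTER_CUBIC)[:,:,::-1])
E
```

```text
[ 0.42392759 -0.29633567  0.12983697] [[0.976, -0.216, -0.0], [-0.216, -0.976, 0.0], [-0.0, -0.0, -1.0]]
[-0.01, 0.02, 1.7, -0.0, 0.0, -0.0]
[-0.0, 0.02, 1.69, -0.0, 0.0, -0.0]
[-0.01, 0.01, 1.7, -0.0, 0.0, -0.0]
[-0.0, 0.02, 1.7, -0.0, 0.0, -0.0]
[-0.01, 0.02, 1.7, -0.0, 0.0, -0.001]
[-0.01, 0.02, 1.69, -0.0, 0.0, 0.0]
end [ 0.4233 -0.2973  0.028 ] err mrad [-0.1  0.3  0.3]
```

View pics/hover.png

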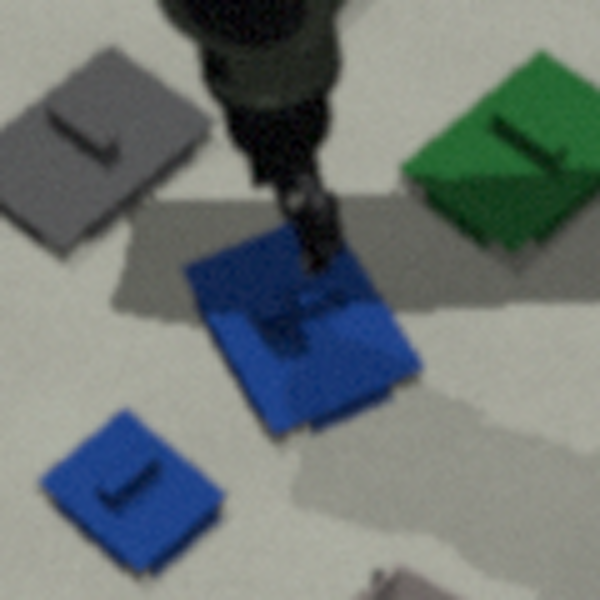

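The gripper stands over the large lid's rib at about (310,310) in the crop, and nothing is in the way. I'll descend and close.

step_arm(
  deltas=[
    [8.5, -0.01, 0.02, 1.7, 0, 0, 0],
    [8.5, -0.01, 0.02, 1.7, 0, 0, 0],
    [8.5, -0.01, 0.02, 1.7, 0, 0, 0],
    [8.5, 0, 0.02, 1.7, 0, 0, 0],
    [8.5, 0, 0.02, 1.7, 0, 0, 0],
    [8.5, 0, 0.02, 1.7, 0, 0, 0],
    [8.5, 0, 0, 0, 0, 0, 0],
    [3.5, 0, 0, 0, 0, 0, 0],
  ],
  newtons=60,
)

```text
clock: 2.15
eef_pos: [0.4228, -0.2986, 0.0288]
orientation: [0.0, 0.994, -0.107, 0.0]
force: [-0.6, 0.0, -0.2]
width: 0.0694
grip_force: 0.0
```

step_arm(
  deltas=[
    [1, 0, 0, 0, 0, 0, 0],
    [1, 0, 0, 0, 0, 0, 0],
    [1, 0, 0, 0, 0, 0, 0],
    [1, 0, 0, 0, 0, 0, 0],
    [1, 0, 0, 0, 0, 0, 0],
    [1, 0, 0, 0, 0, 0, 0],
    [1, 0, 0, 0, 0, 0, 0],
    [1, 0, 0, 0, 0, 0, 0],
  ],
  newtons=60,
)

```text
clock: 3.15
eef_pos: [0.4228, -0.2985, 0.0287]
orientation: [0.0, 0.994, -0.107, 0.0]
force: [-0.2, 1.5, 6.0]
width: 0.0168
grip_force: 60.6
```

step_arm(
  deltas=[
    [1, 0, 0, -1, 0, 0, 0],
    [1, 0, 0, -2, 0, 0, 0],
    [1, 0, 0, -3, 0, 0, 0],
    [1, 0, 0, -4, 0, 0, 0],
    [1, 0, 0, -4, 0, 0, 0],
    [1, 0, 0, -4, 0, 0, 0],
    [1, 0, 0, -2, 0, 0, 0],
    [1, 0, 0, 0, 0, 0, 0],
  ],
)

```text
clock: 4.15
eef_pos: [0.4229, -0.2986, 0.2299]
orientation: [0.0, 0.994, -0.107, 0.001]
force: [0.5, 0.4, -0.5]
width: 0.0164
grip_force: 59.5
```

```bash
python3 - <<'E'
from h import *
for n in("top","scene"):
    p,d=ctrl.capture(n); np.savez(f"{n}1.npz",p=p,d=d)
    W=cloud(n,d);hsv=cv2.cvtColor(p,cv2.COLOR_RGB2HSV)
    m=((hsv[...,0]>100)&(hsv[...,0]<125)&(hsv[...,1]>130))&(W[...,2]>.1)&(W[...,2]<.22)
    P=W[m];pl=P
    for _ in range(4):
        A=np.c_[pl[:,:2],np.ones(len(pl))];c=np.linalg.lstsq(A,pl[:,2],rcond=None)[0];pl=pl[abs(A@c-pl[:,2])<.006]
    print(n,len(pl),c.round(3),"z",pl[:,2].mean(),cv2.minAreaRect(pl[:,:2].astype(np.float32)*1000))
p0,r=pose();print(p0)
a=np.load("top1.npz")["p"][140:260,320:440];b=np.load("scene1.npz")["p"][110:230,230:350]
cv2.imwrite("pics/lift.png",cv2.resize(np.hstack([a,b]),None,fx=3.3,fy=3.3,interpolation=cv2.INTER_CUBIC)[:,:,::-1])
E
```

```text
top 2 [0.043 0.025 0.213] z 0.21984974001995794 ((365.20947265625, -343.39837646484375), (19.66036033630371, 0.0), 109.65172576904297)
scene 64 [-0.03  -0.014  0.226] z 0.21648244831868058 ((440.6916198730469, -291.41546630859375), (164.84561157226562, 131.54095458984375), 62.77434158325195)
[ 0.42247652 -0.29825619  0.22808305]
```

View pics/lift.png

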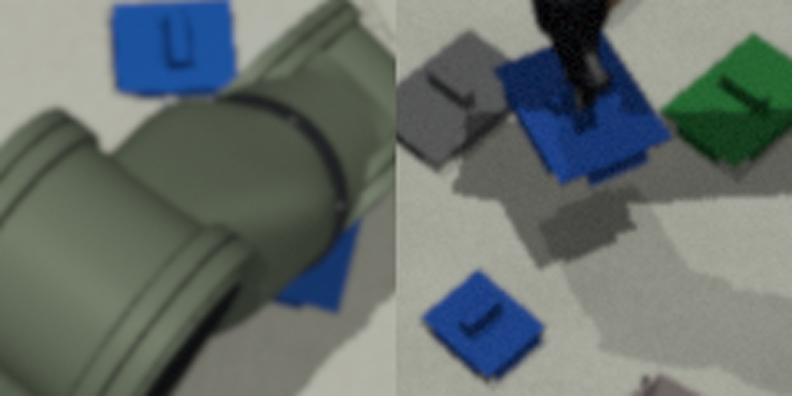

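The lid is off the counter and held by its rib. In the right half of the picture, its plate corners are at about (497,75), (562,182), (670,135) and (605,35). Next I'll measure the lid in the hand.

```bash
cat > hand.py <<'E'
from h import *
from scipy.optimize import minimize
box=lambda a,b,z0,z1:np.array([[i*a/2,j*b/2,k] for i in(-1,1) for j in(-1,1) for k in(z0,z1)])/1000
parts=[box(131,179,21,25),box(70,179,4,25)]
def mask(n,f,seed):
    p=np.load(f)["p"];hsv=cv2.cvtColor(p,cv2.COLOR_RGB2HSV)
    m=((hsv[...,0]>100)&(hsv[...,0]<125)&(hsv[...,1]>130)).astype(np.uint8)
    lab=cv2.connectedComponents(m)[1];l=lab==lab[seed[1],seed[0]]
    cnt=max(cv2.findContours(l.astype(np.uint8),0,1)[0],key=cv2.contourArea)
    o=np.zeros(l.shape,np.uint8);cv2.fillConvexPoly(o,cv2.convexHull(cnt),1);return o,l
def fitlid(n,f,seed,z,x0):
    o,l=mask(n,f,seed);X,Y=seed[0]-60,seed[1]-60
    M=cv2.resize(o[Y:Y+120,X:X+120].astype(np.float32),None,fx=6,fy=6)>.5
    def cost(q):
        I=np.zeros((720,720),np.uint8)
        w=np.vstack(parts)@R.from_euler('z',q[2]).as_matrix().T+[q[0],q[1],z]
        cv2.fillConvexPoly(I,cv2.convexHull((((proj(n,w)-[X,Y]+.5)*6-.5)*16).astype(np.int32)),1,shift=4)
        return np.sum(I.astype(bool)^M)/36
    x0=np.array(x0);S=np.vstack([x0,x0+[.006,0,0],x0+[0,.006,0],x0+[0,0,.03]])
    r=minimize(cost,x0,method="Nelder-Mead",options=dict(initial_simplex=S,xatol=1e-4,maxiter=100))
    return r.x.round(4),r.fun,l
if __name__=="__main__":
    print("before",fitlid("scene","scene.npz",(295,185),0,[.427,-.294,-.22])[:2],fitlid("top","top.npz",(395,225),0,[.422,-.298,-.215])[:2])
    for z in(.197,.200,.203): print("lifted",z,*fitlid("scene","scene1.npz",(300,145),z,[.427,-.294,-.22])[:2])
    l=mask("scene","scene1.npz",(300,145))[1]
    for t,f,l in(("before","scene.npz",mask("scene","scene.npz",(295,185))[1]),("after","scene1.npz",l)):
        P=cloud("scene",np.load(f)["d"])[cv2.erode(l.astype(np.uint8),np.ones((3,3)))>0]
        z0=np.median(P[:,2]);P=P[abs(P[:,2]-z0)<.012]
        yaw=-.217;u=P[:,:2]-P[:,:2].mean(0);A=np.c_[u@[np.cos(yaw),np.sin(yaw)],u@[-np.sin(yaw),np.cos(yaw)],np.ones(len(u))]
        print(t,len(P),np.linalg.lstsq(A,P[:,2],rcond=None)[0].round(4))
E
python3 hand.py
```

```text
before (array([ 0.4257, -0.2987, -0.2184]), np.float64(65.55555555555556)) (array([ 0.4211, -0.2984, -0.2139]), np.float64(84.55555555555556))
lifted 0.197 [ 0.4248 -0.3004 -0.2044] 61.47222222222222
lifted 0.2 [ 0.4262 -0.2984 -0.2037] 62.666666666666664
lifted 0.203 [ 0.4275 -0.2964 -0.2037] 63.80555555555556
before 941 [0.0068 0.0016 0.026 ]
after 932 [-2.000e-04 -6.600e-03  2.255e-01]
```

```bash
cat > tub.py <<'E'
from fit import *
D=[]
for n in("top","scene"):
    D.append(cloud(n,np.load(n+".npz")["d"]).reshape(-1,3))
D=np.vstack(D); D=D[np.linalg.norm(D-[.58,.06,.09],axis=1)<.15]; D[:,2]-=.001
f=np.array([.5816,.0568,.0745,.297])
for it in range(6):
    x,y,z=((D-f[:3])@Rt(f[3])*1000).T; ax=abs(x)
    dk=(((ax>66)&(ax<80)&(abs(y)<98))|((abs(y)>92)&(abs(y)<100)&(ax<80)))&(abs(z)<8)
    dz=np.median(z[dk])/1000
    n=Rt(f[3])[:,2]; zt=f[:3]@n+dz
    g=lambda q,w=1:np.r_[tubres(q),(q[:3]@Rt(q[3])[:,2]-zt)*1000*w*3]
    f=least_squares(g,f,loss='soft_l1').x
if __name__=="__main__":
    print(f.round(4),"deck dz mm",dz*1000,tubres(f).reshape(-1,2).round(1).tolist())
    # wall-based check of in-plane centre: points at wall heights
    x,y,z=((D-f[:3])@Rt(f[3])*1000).T
    for nm,a,b,lim in(("x",x,y,60),("y",y,x,80)):
        for sgn in(1,-1):
            m=(abs(a*sgn-lim)<12)&(abs(b)<40)&(z>15)&(z<50); print(nm,sgn,m.sum(),np.percentile(a[m],[10,50,90]).round(1) if m.sum() else "")
    n=Rt(f[3])
    print("mouth",f[:3]+n@[0,0,.06])
E
python3 tub.py
```

```text
[0.5813 0.057  0.0752 0.2998] deck dz mm 0.02878149773905294 [[-0.1, 0.5], [-0.4, 0.7], [-0.6, -0.7], [-0.3, -0.5], [0.2, -0.8], [-0.7, -1.4], [-0.8, -0.6], [0.1, 0.4]]
x 1 213 [57.2 59.2 62.1]
x -1 224 [-59.1 -57.2 -53.5]
y 1 45 [77.  80.8 82.5]
y -1 61 [-76.1 -75.  -74. ]
mouth [0.55702823 0.04947597 0.12961193]
```

```bash
cat > goal.py <<'E'
from h import *
T=np.array([.5813,.057,.0752]);YAW=.2998;G=Rd(YAW,np.radians(25))
B=(R.from_euler('z',YAW)*R.from_euler('y',-25,degrees=True)).as_matrix()
def tgt(h,dx=0,dy=0,grip=.0285): return T+B@[dx,dy,.039+h+grip]   # h: lid above home
E
python3 - <<'E'
from goal import *
a=plan(tgt(.10,-.0006),G,16)
E
```

```text
[0.11, -2.16, 0.01, 0.007, 0.027, -0.032]
[0.17, -2.16, 0.03, 0.007, 0.026, -0.031]
[0.25, -2.15, 0.05, 0.007, 0.027, -0.032]
[0.31, -2.14, 0.07, 0.007, 0.027, -0.032]
[0.37, -2.13, 0.09, 0.007, 0.026, -0.031]
[0.44, -2.11, 0.12, 0.007, 0.027, -0.032]
[0.5, -2.1, 0.15, 0.007, 0.027, -0.032]
[0.57, -2.09, 0.18, 0.007, 0.026, -0.031]
[0.62, -2.06, 0.2, 0.007, 0.027, -0.032]
[0.68, -2.04, 0.24, 0.007, 0.027, -0.032]
[0.74, -2.01, 0.28, 0.007, 0.026, -0.031]
[0.8, -1.99, 0.3, 0.007, 0.027, -0.032]
[0.85, -1.96, 0.35, 0.007, 0.027, -0.032]
[0.9, -1.93, 0.38, 0.007, 0.027, -0.032]
[0.96, -1.9, 0.41, 0.007, 0.026, -0.031]
[1.0, -1.86, 0.46, 0.007, 0.027, -0.032]
end [0.5132 0.0359 0.2268] err mrad [-0.2 -0.1  0.1]
```

step_arm(
  deltas=[
    [1, 0.11, -2.16, 0.01, 0.007, 0.027, -0.032],
    [1, 0.17, -2.16, 0.03, 0.007, 0.027, -0.032],
    [1, 0.25, -2.15, 0.05, 0.007, 0.027, -0.032],
    [1, 0.31, -2.14, 0.07, 0.007, 0.027, -0.032],
    [1, 0.37, -2.13, 0.09, 0.007, 0.027, -0.032],
    [1, 0.44, -2.11, 0.12, 0.007, 0.027, -0.032],
    [1, 0.5, -2.1, 0.15, 0.007, 0.027, -0.032],
    [1, 0.57, -2.09, 0.18, 0.007, 0.026, -0.031],
  ],
)

```text
clock: 5.25
eef_pos: [0.4675, -0.1306, 0.2269]
orientation: [-0.017, 0.994, 0.021, 0.109]
force: [1.0, -0.3, -0.3]
width: 0.0168
grip_force: 59.5
```

step_arm(
  deltas=[
    [1, 0.62, -2.06, 0.2, 0.007, 0.027, -0.032],
    [1, 0.68, -2.04, 0.24, 0.007, 0.027, -0.032],
    [1, 0.74, -2.01, 0.28, 0.007, 0.027, -0.032],
    [1, 0.8, -1.99, 0.3, 0.007, 0.026, -0.032],
    [1, 0.85, -1.96, 0.35, 0.007, 0.026, -0.031],
    [1, 0.9, -1.93, 0.38, 0.007, 0.026, -0.031],
    [1, 0.96, -1.9, 0.41, 0.007, 0.026, -0.031],
    [1, 1.0, -1.86, 0.46, 0.007, 0.026, -0.031],
  ],
)

```text
clock: 6.25
eef_pos: [0.5126, 0.0364, 0.2262]
orientation: [-0.032, 0.965, 0.146, 0.213]
force: [-0.1, -0.5, -1.3]
width: 0.0172
grip_force: 59.5
```

```bash
python3 - <<'E'
from goal import *
a=plan(tgt(.03,-.0006),G,8)
E
```

```text
[0.01, 0.01, 0.87, -0.0, 0.0, 0.0]
[0.01, 0.01, 0.87, -0.0, 0.0, 0.0]
[0.01, 0.0, 0.87, -0.0, 0.001, 0.0]
[0.01, 0.01, 0.87, -0.0, -0.0, 0.001]
[0.01, 0.01, 0.87, -0.0, 0.0, -0.0]
[0.0, 0.01, 0.87, -0.0, 0.0, -0.0]
[0.01, 0.0, 0.87, -0.0, 0.0, 0.0]
[0.01, 0.01, 0.87, -0.0, 0.001, 0.0]
end [0.5414 0.0447 0.1633] err mrad [-0.3 -0.4  0.2]
```

step_arm(
  deltas=[
    [1, 0.01, 0.01, 0.87, 0, 0, 0],
    [1, 0.01, 0.01, 0.87, 0, 0, 0],
    [1, 0.01, 0, 0.87, 0, 0.001, 0],
    [1, 0.01, 0.01, 0.87, 0, 0, 0],
    [1, 0.01, 0.01, 0.87, 0, 0, 0],
    [1, 0.01, 0.01, 0.87, 0, 0, 0],
    [1, 0, 0, 0.87, 0, 0, 0],
    [1, 0, 0, 0.87, 0, 0, 0],
  ],
)

```text
clock: 7.25
eef_pos: [0.5502, 0.0432, 0.176]
orientation: [-0.034, 0.967, 0.147, 0.204]
force: [-0.5, 0.1, -0.6]
width: 0.0172
grip_force: 59.5
```

```bash
cat > look.py <<'E'
import sys
from goal import *
def look(tag,h,n="scene"):
    p,d=ctrl.capture(n); np.savez(f"{n}_{tag}.npz",p=p,d=d)
    x,y,w,hh=(255,195,125,110) if n=="scene" else (225,105,125,105)
    k=6; I=cv2.resize(p[y:y+hh,x:x+w],None,fx=k,fy=k,interpolation=cv2.INTER_CUBIC)
    P,r=pose()
    def ln(pts,col):
        u=((proj(n,pts)-[x,y]+.5)*k-.5); cv2.polylines(I,[np.int32(u*16)],True,col,1,cv2.LINE_AA,4)
    sq=lambda a,b,z:np.array([[a,b,z],[a,-b,z],[-a,-b,z],[-a,b,z]])
    ln(T+sq(.06,.08,.06)@B.T,(255,0,0)); ln(T+sq(.06,.08,0)@B.T,(255,160,0))
    L=r.as_matrix()@np.diag([1,-1,-1]); O=P-L[:,2]*.0285
    ln(O+sq(.0655,.0895,.025)@L.T,(0,255,0)); ln(O+sq(.0655,.0895,.021)@L.T,(255,255,0))
    cv2.imwrite(f"pics/{n}_{tag}.png",I[:,:,::-1])
    D=(P-tgt(0))@B*1000; print("lid vs home mm",D.round(2),"rot",((G.inv()*r).as_rotvec()*1000).round(1))
if __name__=="__main__": look(sys.argv[1],0)
E
python3 look.py h30
```

```text
lid vs home mm [12.1  -3.99 37.48] rot [  5.9 -21.1  -0.4]
```

View pics/scene_h30.png

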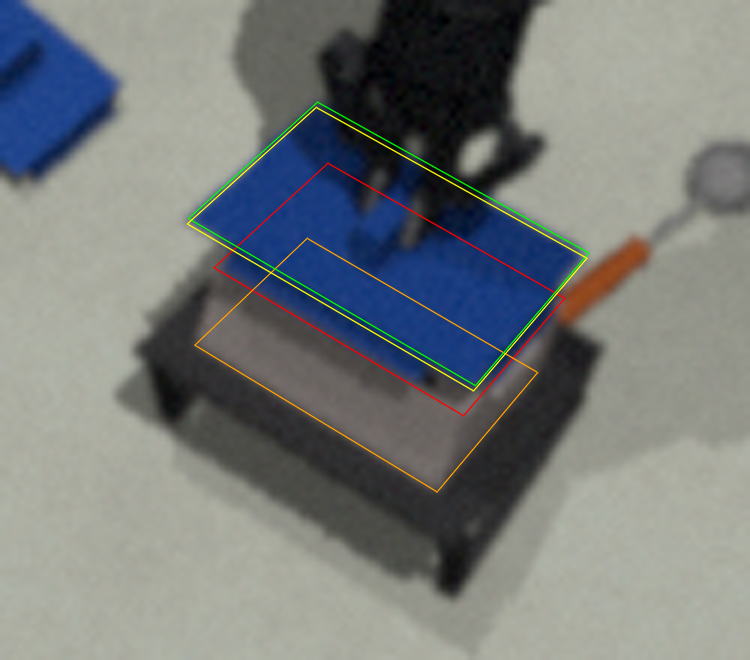

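The lid is held square, and the green overlay fits its edges. The red tub-rim overlay looks about right at its near edge, roughly (215,268) to (463,414). The arm is 12 mm off its commanded place, so I'll check the joints.

```bash
python3 - <<'E'
from goal import *
s=ctrl.read_state();print(s["clock"],s["joint_pos"].round(3),s["dq"].round(3),s["eef_pos"],s["force"])
E
```

```text
7.3 [-1.000e-03  6.570e-01 -1.430e-01  2.082e+00 -4.500e-01  1.000e-03
 -9.160e-01] [ 0.004 -0.018 -0.003  0.017  0.019 -0.001 -0.02 ] [0.55056994 0.04332884 0.17546012] [-1.28808671 -0.08024831 -1.34266385]
```

Joint 6 sits at its lower limit (0) because the forearm already points along the tub's axis. I'll work out the kinematics to find a wrist configuration that works.

```bash
cat > kin.py <<'E'
from goal import *
import itertools
from scipy.optimize import least_squares
S=[(np.array([1.14431064,0.70708726,-0.02766072,1.48500376,0.02202233,0.9508796,-0.07550113]),np.array([.21574836,-.53270808,.23083498]),R.from_quat([9.81545041e-01,1.91230341e-01,-1.14431565e-04,-5.25200505e-04]))]
s=ctrl.read_state();S.append((s["joint_pos"],s["eef_pos"],R.from_quat(s["orientation"][[1,2,3,0]])))
AX="zyzyzyz"
def chain(q,sg,off=(0,0)):
    r=R.from_euler('z',off[0]);out=[]
    for a,x,k in zip(AX,q,sg): r=r*R.from_euler(a,k*x); out.append(r)
    return out, r*R.from_euler('z',off[1])
if __name__=="__main__":
    res=[]
    for sg in itertools.product((1,-1),repeat=7):
        for o in(0,np.pi/2,np.pi,-np.pi/2):
            # tool-yaw offset solved from sample 0, check on sample 1
            r0=chain(S[0][0],sg,(o,0))[1]; d=(r0.inv()*S[0][2]).as_rotvec()
            o7=d[2]; e=max((chain(q,sg,(o,o7))[1].inv()*rr).magnitude() for q,p,rr in S)
            res.append((e,sg,o,o7))
    res.sort(key=lambda t:t[0])
    for t in res[:6]: print(t)
E
python3 kin.py
```

```text
(2.7223690506756205e-09, (-1, 1, -1, 1, -1, 1, -1), 0, np.float64(1.5707963240725273))
(2.72236962139965e-09, (-1, -1, -1, -1, -1, -1, -1), 3.141592653589793, np.float64(-1.5707963295172664))
(0.26697723479208835, (-1, 1, 1, 1, -1, 1, -1), 0, np.float64(1.5285166393123781))
(0.2671120317746637, (-1, -1, 1, -1, -1, -1, -1), 3.141592653589793, np.float64(-1.6127083061229825))
(0.31514368834585227, (1, 1, -1, 1, 1, 1, 1), 0, np.float64(-2.298101672341029))
(0.3155206194579995, (1, -1, -1, -1, 1, -1, 1), 3.141592653589793, np.float64(0.8431140438807304))
```

```bash
python3 - <<'E'
from goal import *
p,r=pose()
print(p); plan(np.array([.50,.035,.25]),Rd(.30,.2),8)
E
```

```text
[0.55056994 0.04332884 0.17546012]
[-0.2, -0.09, -1.11, -0.001, -0.027, 0.0]
[-0.24, -0.1, -1.1, -0.0, -0.027, 0.0]
[-0.26, -0.09, -1.1, -0.001, -0.027, 0.0]
[-0.3, -0.09, -1.08, -0.001, -0.027, 0.0]
[-0.32, -0.09, -1.08, -0.001, -0.027, 0.001]
[-0.35, -0.09, -1.07, -0.0, -0.026, -0.0]
[-0.38, -0.09, -1.07, -0.001, -0.027, -0.0]
[-0.41, -0.09, -1.05, -0.001, -0.027, -0.0]
end [0.5   0.035 0.25 ] err mrad [ 0.3 -0.2 -0.1]
```

step_arm(
  deltas=[
    [1, -0.2, -0.09, -1.11, 0, -0.027, 0],
    [1, -0.24, -0.09, -1.1, 0, -0.027, 0],
    [1, -0.26, -0.09, -1.1, 0, -0.027, 0],
    [1, -0.3, -0.09, -1.08, 0, -0.027, 0],
    [1, -0.32, -0.09, -1.08, 0, -0.027, 0],
    [1, -0.35, -0.09, -1.07, 0, -0.027, 0],
    [1, -0.38, -0.09, -1.07, 0, -0.027, 0],
    [1, -0.41, -0.09, -1.05, 0, -0.027, 0],
  ],
)

```text
clock: 8.3
eef_pos: [0.4991, 0.0346, 0.2514]
orientation: [-0.017, 0.984, 0.15, 0.098]
force: [-0.5, 0.4, -1.1]
width: 0.0169
grip_force: 59.5
```

```bash
cat > kin2.py <<'E'
from kin import *
S.insert(1,(np.array([-0.001,.657,-.143,2.082,-.45,.001,-.916]),np.array([.55056994,.04332884,.17546012]),None))
SG=(-1,1,-1,1,-1,1,-1)
def jac_lin(q):
    C,_=chain(q,SG); cols=[]
    # unknown: d1 z ; after j2 (x,z)->with j3 frame z same; after j3 x; after j4 x, after j4 z; after j6 x; after j6 z(tool)
    return np.c_[[0,0,1],C[1].as_matrix()[:,2],C[3].as_matrix()[:,2],C[5].as_matrix()[:,2],C[0].as_matrix()[:,0],C[2].as_matrix()[:,0],C[4].as_matrix()[:,0]]
def ab(cols):
    A=np.vstack([jac_lin(q)[:,cols] for q,p,_ in S]);b=np.concatenate([p for _,p,_ in S]);v=np.linalg.lstsq(A,b,rcond=None)[0];return v,A@v-b
if __name__=="__main__":
    for c in([0,1,2,3],[0,1,2,3,4],[0,1,2,3,5],[0,1,2,3,6],[0,1,2,3,4,5,6]):
        v,e=ab(c);print(c,v.round(4),"max mm",abs(e*1000).max().round(2))
    print(S[-1][0].round(3))
E
python3 kin2.py
```

```text
[0, 1, 2, 3] [0.2367 0.5462 0.2805 0.2585] max mm 32.3
[0, 1, 2, 3, 4] [0.2397 0.5362 0.2782 0.255  0.0081] max mm 32.63
[0, 1, 2, 3, 5] [0.2168 0.5073 0.2316 0.1947 0.0813] max mm 31.8
[0, 1, 2, 3, 6] [ 0.1968  0.5134  0.2559  0.242  -0.0538] max mm 28.49
[0, 1, 2, 3, 4, 5, 6] [ 0.1767  0.5059  0.2241  0.2012 -0.0169  0.0622 -0.0519] max mm 28.66
[-0.255  0.509  0.244  1.924 -0.331  0.553 -1.053]
```

```bash
cat > kin3.py <<'E'
from kin2 import *
names=["d1","L1","L2","L3","1x","1y","2y","2x","3x","3y","4x","4y","5x","6x","6y","bx","by"]
def cols(q):
    C,_=chain(q,SG);M=[c.as_matrix() for c in C]
    return np.c_[[0,0,1],M[1][:,2],M[3][:,2],M[5][:,2],M[0][:,0],M[0][:,1],M[1][:,1],M[1][:,0],M[2][:,0],M[2][:,1],M[3][:,0],M[3][:,1],M[4][:,0],M[5][:,0],M[5][:,1],[1,0,0],[0,1,0]]
if __name__=="__main__":
    A=np.vstack([cols(q) for q,p,_ in S]);b=np.concatenate([p for _,p,_ in S]);out=[]
    for k in(1,2,3):
        for e in itertools.combinations(range(4,17),k):
            c=[0,1,2,3,*e];v=np.linalg.lstsq(A[:,c],b,rcond=None)[0]
            out.append((abs(A[:,c]@v-b).max()*1000,[names[i] for i in e],v.round(4)))
        o=sorted([x for x in out if len(x[1])==k],key=lambda t:t[0])[:8]
        for x in o: print(x[0].round(2),x[1],x[2].tolist())
E
python3 kin3.py
```

```text
1.51 ['3y'] [0.3189, 0.5175, 0.2929, 0.3102, -0.0319]
1.51 ['4y'] [0.3189, 0.5175, 0.2929, 0.3102, -0.0319]
3.13 ['1y'] [0.2973, 0.5285, 0.2837, 0.304, -0.0316]
3.13 ['2y'] [0.2973, 0.5285, 0.2837, 0.304, -0.0316]
4.48 ['6y'] [0.3335, 0.5291, 0.2853, 0.3366, -0.0345]
17.34 ['by'] [0.4229, 0.4794, 0.289, 0.3889, -0.0374]
28.49 ['5x'] [0.1968, 0.5134, 0.2559, 0.242, -0.0538]
31.53 ['6x'] [0.3135, 0.4591, 0.2747, 0.2789, -0.0558]
0.03 ['2y', '4y'] [0.3124, 0.5209, 0.29, 0.3085, -0.0101, -0.0218]
0.03 ['1y', '4y'] [0.3124, 0.5209, 0.29, 0.3085, -0.0101, -0.0218]
0.03 ['1y', '3y'] [0.3124, 0.5209, 0.29, 0.3085, -0.0101, -0.0218]
0.03 ['2y', '3y'] [0.3124, 0.5209, 0.29, 0.3085, -0.0101, -0.0218]
0.7 ['1x', '3y'] [0.3232, 0.5031, 0.2896, 0.3051, 0.0115, -0.0319]
0.7 ['1x', '4y'] [0.3232, 0.5031, 0.2896, 0.3051, 0.0115, -0.0319]
1.12 ['4y', '6x'] [0.3213, 0.5133, 0.2922, 0.3102, -0.0311, -0.0032]
1.12 ['3y', '6x'] [0.3213, 0.5133, 0.2922, 0.3102, -0.0311, -0.0032]
0.01 ['1x', '1y', '4y'] [0.3128, 0.5201, 0.29, 0.3083, 0.0005, -0.0097, -0.0222]
0.01 ['1x', '1y', '3y'] [0.3128, 0.5201, 0.29, 0.3083, 0.0005, -0.0097, -0.0222]
0.01 ['1x', '2y', '3y'] [0.3128, 0.5201, 0.29, 0.3083, 0.0005, -0.0097, -0.0222]
0.01 ['1x', '2y', '4y'] [0.3128, 0.5201, 0.29, 0.3083, 0.0005, -0.0097, -0.0222]
0.02 ['2y', '3x', '4y'] [0.3124, 0.521, 0.2901, 0.3087, -0.0102, -0.0002, -0.0218]
0.02 ['1y', '3x', '3y'] [0.3124, 0.521, 0.2901, 0.3087, -0.0102, -0.0002, -0.0218]
0.02 ['1y', '3x', '4y'] [0.3124, 0.521, 0.2901, 0.3087, -0.0102, -0.0002, -0.0218]
0.02 ['2y', '3x', '3y'] [0.3124, 0.521, 0.2901, 0.3087, -0.0102, -0.0002, -0.0218]
```

Kinematic model fits to 0.03 mm. Now to search for joint solutions at the goal, allowing either way round for the lid.

```bash
cat > ik.py <<'E'
from kin3 import *
V=np.zeros(17);V[[0,1,2,3,6,11]]=[.3124,.5209,.29,.3085,-.0101,-.0218]
lo=np.array([-2.71,-.32,-1.57,0,-1.46,0,-2.83]);hi=np.array([2.71,2.16,1.52,2.45,4.6,2.02,2.83])
def fk(q): return cols(q)@V, chain(q,SG,(0,np.pi/2))[1]
def ik(p,r,q0,w=.02,m=.05):
    def f(q):
        a,b=fk(q);return np.r_[(a-p)*100,(b.inv()*r).as_rotvec()*30,w*(q-q0)]
    s=least_squares(f,np.clip(q0,lo+m+.001,hi-m-.001),bounds=(lo+m,hi-m));a,b=fk(s.x)
    return s.x,np.linalg.norm(a-p)*1000,(b.inv()*r).magnitude()*1000
if __name__=="__main__":
    qc=ctrl.read_state()["joint_pos"];print("fk check",(fk(qc)[0]-pose()[0])*1000)
    rng=np.random.default_rng(0)
    for k,g in(("same",G),("half",G*R.from_euler('z',np.pi))):
        sol=[]
        for i in range(60):
            q0=lo+(hi-lo)*rng.random(7); q0[:5:2]=np.clip(q0[:5:2],-2,2) if i%2 else q0[:5:2]
            q,e,a=ik(tgt(0),g,q0,w=.001)
            if e<.5 and a<3:
                q,e,a=ik(tgt(0),g,q*.8+qc*.2,w=.05)
                if e<2 and a<10: sol.append((abs(q-qc).max(),q.round(2)))
        sol.sort(key=lambda t:t[0])
        print(k,len(sol)); 
        for s in sol[::max(1,len(sol)//9)]: print(round(s[0],2),s[1].tolist(),"margin",np.minimum(s[1]-lo,hi-s[1]).min().round(2))
E
python3 ik.py
```

```text
fk check [-0.00104722  0.00415847  0.0028748 ]
same 24
3.19 [0.01, 0.74, -0.19, 2.13, 2.86, 0.16, 2.06] margin 0.16
3.27 [0.03, 0.75, -0.23, 2.13, 2.7, 0.17, 2.22] margin 0.17
3.41 [0.05, 0.75, -0.26, 2.13, 2.57, 0.18, 2.35] margin 0.18
3.51 [-0.03, 0.74, -0.11, 2.13, 3.18, 0.16, 1.73] margin 0.16
3.64 [0.1, 0.76, -0.34, 2.13, 2.34, 0.21, 2.59] margin 0.21
3.68 [0.11, 0.76, -0.36, 2.13, 2.31, 0.22, 2.62] margin 0.21
3.68 [0.11, 0.76, -0.36, 2.13, 2.31, 0.22, 2.62] margin 0.21
3.77 [-0.07, 0.74, -0.05, 2.13, 3.44, 0.17, 1.47] margin 0.17
4.38 [-0.21, 0.76, 0.2, 2.14, 4.05, 0.29, 0.83] margin 0.29
4.62 [-0.37, 0.81, 0.49, 2.14, 4.29, 0.48, 0.57] margin 0.31
4.76 [-0.56, 0.96, 0.94, 2.15, 4.43, 0.85, 0.4] margin 0.17
4.8 [-0.63, 1.11, 1.21, 2.15, 4.47, 1.13, 0.33] margin 0.13
half 33
2.05 [0.52, 1.05, -1.27, 2.11, 1.72, 0.94, 0.17] margin 0.3
2.06 [0.51, 1.03, -1.23, 2.11, 1.73, 0.9, 0.16] margin 0.34
2.09 [0.43, 0.93, -1.02, 2.12, 1.76, 0.7, 0.1] margin 0.33
2.15 [0.36, 0.86, -0.84, 2.12, 1.82, 0.54, 0.02] margin 0.33
2.2 [0.3, 0.83, -0.73, 2.12, 1.87, 0.46, -0.05] margin 0.33
2.28 [0.25, 0.8, -0.61, 2.12, 1.95, 0.37, -0.14] margin 0.33
2.3 [0.23, 0.79, -0.59, 2.12, 1.97, 0.36, -0.16] margin 0.33
2.33 [0.21, 0.79, -0.55, 2.12, 2.0, 0.33, -0.2] margin 0.33
2.37 [0.2, 0.78, -0.52, 2.12, 2.04, 0.31, -0.24] margin 0.31
2.48 [0.15, 0.77, -0.44, 2.13, 2.15, 0.26, -0.35] margin 0.26
2.63 [0.11, 0.76, -0.36, 2.13, 2.3, 0.22, -0.51] margin 0.22
```

```bash
cat > jp.py <<'E'
from ik import *
HG=G*R.from_euler('z',np.pi)
def corners(q):
    p,r=fk(q); L=r.as_matrix()@np.diag([1,-1,-1]); c=np.array([[a*.0655,b*.0895,0] for a in(-1,1) for b in(-1,1)])
    return p-L[:,2]*.0285+c@L.T
def rows(q0,q1,N,show):
    p,r=pose();mz=[]
    for i in range(1,N+1):
        q=q0+(q1-q0)*i/N; pt,rt=fk(q);c=corners(q); mz.append((c[:,2].min(),pt[2]))
        d=np.round(r.inv().apply(pt-p)*100,1);w=np.round((r.inv()*rt).as_rotvec(),2)
        p=p+r.apply(d/100);r=r*R.from_rotvec(w)
        if i<=show: print([1,*d.tolist(),*w.tolist()])
        if i%8==0: print("  at",i,"tcp",pt.round(3),"lid corners min",c.min(0).round(3),"max",c.max(0).round(3))
    print("min lid z, tcp z along",np.min(mz,0).round(3))
if __name__=="__main__":
    qc=ctrl.read_state()["joint_pos"]
    qg,e,a=ik(tgt(.09),HG,np.array([.3,.7,-.65,1.95,1.85,.5,-.1]),w=.05)
    print("goal",qg.round(3),e,a,"now",qc.round(3))
    rows(qc,qg,32,8)
E
python3 jp.py
```

```text
goal [ 0.391  0.628 -0.797  2.144  1.442  0.394  0.331] 0.0021175218842372384 0.01142717270106453 now [-0.255  0.509  0.244  1.924 -0.331  0.553 -1.053]
[1, -0.7, 0.3, 0.4, -0.01, -0.02, -0.09]
[1, -0.6, 0.2, 0.4, -0.0, -0.02, -0.1]
[1, -0.6, 0.2, 0.4, -0.01, -0.01, -0.09]
[1, -0.6, 0.1, 0.3, -0.01, -0.02, -0.1]
[1, -0.5, 0.1, 0.4, 0.0, -0.01, -0.1]
[1, -0.5, 0.1, 0.3, -0.0, -0.02, -0.09]
[1, -0.4, 0.0, 0.3, -0.01, -0.01, -0.1]
[1, -0.4, 0.0, 0.3, 0.0, -0.01, -0.1]
  at 8 tcp [0.474 0.003 0.218] lid corners min [ 0.368 -0.099  0.177] max [0.586 0.102 0.202]
  at 16 tcp [ 0.476 -0.012  0.201] lid corners min [ 0.377 -0.102  0.154] max [0.583 0.074 0.192]
  at 24 tcp [0.495 0.    0.199] lid corners min [ 0.406 -0.11   0.146] max [0.599 0.109 0.197]
  at 32 tcp [0.518 0.037 0.218] lid corners min [ 0.446 -0.062  0.164] max [0.612 0.144 0.22 ]
min lid z, tcp z along [0.146 0.198]
```

```bash
sed -i 's/tgt(.09)/tgt(.14)/' jp.py; python3 jp.py
```

```text
goal [ 0.572  0.586 -1.071  2.127  1.216  0.542  0.535] 0.0024741115680805073 0.011778136999559595 now [-0.255  0.509  0.244  1.924 -0.331  0.553 -1.053]
[1, -0.7, 0.0, 0.4, 0.0, -0.02, -0.1]
[1, -0.6, -0.0, 0.3, 0.0, -0.02, -0.09]
[1, -0.6, -0.1, 0.3, 0.01, -0.01, -0.1]
[1, -0.6, -0.1, 0.4, 0.0, -0.02, -0.1]
[1, -0.5, -0.2, 0.2, 0.0, -0.01, -0.09]
[1, -0.4, -0.1, 0.3, 0.01, -0.01, -0.1]
[1, -0.4, -0.2, 0.2, 0.0, -0.01, -0.1]
[1, -0.3, -0.2, 0.2, 0.0, -0.0, -0.1]
  at 8 tcp [0.463 0.019 0.222] lid corners min [ 0.357 -0.08   0.183] max [0.575 0.12  0.204]
  at 16 tcp [0.454 0.01  0.213] lid corners min [ 0.352 -0.079  0.174] max [0.561 0.099 0.195]
  at 24 tcp [0.469 0.013 0.224] lid corners min [ 0.378 -0.096  0.173] max [0.572 0.123 0.22 ]
  at 32 tcp [0.498 0.031 0.263] lid corners min [ 0.426 -0.068  0.21 ] max [0.592 0.138 0.265]
min lid z, tcp z along [0.171 0.213]
```

step_arm(
  deltas=[
    [1, -0.7, 0, 0.4, 0, -0.02, -0.1],
    [1, -0.6, 0, 0.3, 0, -0.02, -0.09],
    [1, -0.6, -0.1, 0.3, 0.01, -0.01, -0.1],
    [1, -0.6, -0.1, 0.4, 0, -0.02, -0.1],
    [1, -0.5, -0.2, 0.2, 0, -0.01, -0.09],
    [1, -0.4, -0.1, 0.3, 0.01, -0.01, -0.1],
    [1, -0.4, -0.2, 0.2, 0, -0.01, -0.1],
    [1, -0.3, -0.2, 0.2, 0, 0, -0.1],
  ],
)

```text
clock: 9.3
eef_pos: [0.4635, 0.02, 0.2219]
orientation: [0.014, 0.855, 0.516, 0.047]
force: [0.4, 0.6, -1.3]
width: 0.0174
grip_force: 59.5
```

```bash
sed -i 's/rows(qc,qg,32,8)/import sys;rows(qc,qg,int(sys.argv[1]),int(sys.argv[2]))/' jp.py; python3 jp.py 24 8
```

```text
goal [ 0.572  0.586 -1.071  2.127  1.216  0.542  0.535] 0.0024741115680805073 0.011778136999559595 now [-0.124  0.527  0.035  1.984 -0.066  0.535 -0.525]
[1, -0.3, -0.3, 0.3, 0.01, -0.01, -0.1]
[1, -0.3, -0.3, 0.2, 0.0, -0.0, -0.1]
[1, -0.3, -0.2, 0.2, 0.01, -0.01, -0.1]
[1, -0.2, -0.2, 0.1, -0.0, -0.0, -0.1]
[1, -0.1, -0.2, 0.2, 0.0, -0.01, -0.1]
[1, -0.1, -0.1, 0.1, -0.0, 0.0, -0.1]
[1, -0.1, -0.1, 0.1, -0.0, 0.0, -0.09]
[1, -0.1, -0.0, 0.0, -0.01, -0.0, -0.1]
  at 8 tcp [0.447 0.01  0.208] lid corners min [ 0.345 -0.08   0.172] max [0.554 0.099 0.188]
  at 16 tcp [0.463 0.012 0.219] lid corners min [ 0.371 -0.097  0.17 ] max [0.565 0.122 0.212]
  at 24 tcp [0.498 0.031 0.263] lid corners min [ 0.426 -0.068  0.21 ] max [0.592 0.138 0.265]
min lid z, tcp z along [0.168 0.208]
```

step_arm(
  deltas=[
    [1, -0.3, -0.3, 0.3, 0.01, -0.01, -0.1],
    [1, -0.3, -0.3, 0.2, 0, 0, -0.1],
    [1, -0.3, -0.2, 0.2, 0.01, -0.01, -0.1],
    [1, -0.2, -0.2, 0.1, 0, 0, -0.1],
    [1, -0.1, -0.2, 0.2, 0, -0.01, -0.1],
    [1, -0.1, -0.1, 0.1, 0, 0, -0.1],
    [1, -0.1, -0.1, 0.1, 0, 0, -0.09],
    [1, -0.1, 0, 0, -0.01, 0, -0.1],
  ],
)

```text
clock: 10.3
eef_pos: [0.4478, 0.0095, 0.2084]
orientation: [0.03, 0.592, 0.805, 0.026]
force: [0.5, -0.4, -0.2]
width: 0.0166
grip_force: 59.5
```

```bash
python3 jp.py 16 8
```

```text
goal [ 0.572  0.586 -1.071  2.127  1.216  0.542  0.535] 0.0024741115680805073 0.011778136999559595 now [ 0.016  0.537 -0.18   2.034  0.202  0.506 -0.004]
[1, -0.0, -0.2, 0.1, 0.0, -0.0, -0.1]
[1, -0.0, -0.1, 0.1, -0.0, -0.0, -0.1]
[1, -0.1, 0.0, 0.0, -0.01, -0.01, -0.1]
[1, -0.0, 0.1, -0.0, -0.01, -0.0, -0.1]
[1, -0.1, 0.1, -0.1, -0.01, -0.01, -0.1]
[1, -0.1, 0.2, -0.1, -0.01, -0.01, -0.1]
[1, -0.2, 0.2, -0.1, -0.02, -0.01, -0.1]
[1, -0.3, 0.3, -0.3, -0.01, -0.01, -0.1]
  at 8 tcp [0.456 0.01  0.213] lid corners min [ 0.363 -0.099  0.168] max [0.558 0.12  0.202]
  at 16 tcp [0.498 0.031 0.263] lid corners min [ 0.426 -0.068  0.21 ] max [0.592 0.138 0.265]
min lid z, tcp z along [0.166 0.206]
```

```bash
cat > jp2.py <<'E'
from jp import *
import sys
qc=ctrl.read_state()["joint_pos"]
qA=np.array([.15,.55,-.4,1.95,1.5,.6,-.1])
print("A");rows(qc,qA,16,8)
for h in(.12,.09,.06,.03,0):
    q=ik(tgt(h),HG,np.array([.2,.75,-.5,2.1,2.05,.35,-.24]),w=.05);print(h,q[0].round(2),np.round(q[1:],2))
E
python3 jp2.py
```

```text
A
[1, -1.1, 0.2, -0.1, -0.0, -0.03, -0.07]
[1, -1.0, 0.2, -0.1, -0.0, -0.04, -0.06]
[1, -1.2, 0.3, -0.0, -0.01, -0.03, -0.07]
[1, -1.2, 0.2, -0.1, 0.0, -0.04, -0.07]
[1, -1.2, 0.3, -0.1, -0.0, -0.04, -0.06]
[1, -1.2, 0.3, -0.1, -0.01, -0.04, -0.06]
[1, -1.3, 0.3, -0.1, -0.0, -0.04, -0.07]
[1, -1.4, 0.3, -0.1, -0.01, -0.04, -0.06]
  at 8 tcp [ 0.512 -0.059  0.232] lid corners min [ 0.413 -0.173  0.182] max [0.625 0.043 0.228]
  at 16 tcp [ 0.613 -0.088  0.294] lid corners min [ 0.552 -0.19   0.216] max [ 0.707 -0.003  0.327]
min lid z, tcp z along [0.17  0.209]
0.12 [ 0.47  0.58 -0.91  2.14  1.28  0.44  0.49] [0.   0.02]
0.09 [ 0.33  0.6  -0.68  2.15  1.43  0.32  0.35] [0.   0.02]
0.06 [ 0.09  0.62 -0.3   2.15  1.96  0.1  -0.18] [0.   0.01]
0.03 [ 0.17  0.7  -0.45  2.14  1.98  0.23 -0.2 ] [0. 0.]
0 [ 0.19  0.78 -0.52  2.12  2.04  0.31 -0.24] [0. 0.]
```

step_arm(
  deltas=[
    [1, -1.1, 0.2, -0.1, 0, -0.03, -0.07],
    [1, -1.0, 0.2, -0.1, 0, -0.04, -0.06],
    [1, -1.2, 0.3, 0, -0.01, -0.03, -0.07],
    [1, -1.2, 0.2, -0.1, 0, -0.04, -0.07],
    [1, -1.2, 0.3, -0.1, 0, -0.04, -0.06],
    [1, -1.2, 0.3, -0.1, -0.01, -0.04, -0.06],
    [1, -1.3, 0.3, -0.1, 0, -0.04, -0.07],
    [1, -1.4, 0.3, -0.1, -0.01, -0.04, -0.06],
  ],
)

```text
clock: 11.3
eef_pos: [0.5121, -0.0592, 0.2325]
orientation: [0.164, 0.362, 0.916, -0.057]
force: [0.4, 0.4, -1.8]
width: 0.017
grip_force: 59.5
```

```bash
cat > jp3.py <<'E'
from jp import *
import sys
qc=ctrl.read_state()["joint_pos"];print("now",qc.round(3))
qA=np.array([.15,.55,-.4,1.95,1.5,.6,-.1])
print("A");rows(qc,qA,8,8)
qB=ik(tgt(.035),HG,np.array([.2,.7,-.5,2.14,2.0,.3,-.24]),w=.05)[0]
def chk(qa,qb,N):
    for i in range(0,N+1,2):
        q=qa+(qb-qa)*i/N; t=(corners(q)-T)@B*1000; p,r=fk(q)
        print(i,q.round(2),"corner heights over rim mm",(t[:,2]-60).round(0),"ctr",((p-T)@B*1000).round(0),"ang",np.degrees((HG.inv()*r).magnitude()).round(0))
if __name__=="__main__": chk(qA,qB,16)
E
python3 jp3.py
```

```text
now [-0.092  0.535 -0.007  2.     0.634  0.437  0.164]
A
[1, -1.0, 0.0, 0.1, 0.0, -0.03, -0.07]
[1, -1.1, 0.2, -0.0, 0.0, -0.03, -0.06]
[1, -1.3, 0.2, -0.1, 0.0, -0.04, -0.07]
[1, -1.5, 0.2, -0.0, -0.0, -0.04, -0.06]
[1, -1.6, 0.3, -0.1, -0.01, -0.05, -0.06]
[1, -1.8, 0.3, -0.2, -0.01, -0.05, -0.05]
[1, -1.9, 0.4, -0.2, -0.01, -0.06, -0.05]
[1, -2.1, 0.4, -0.2, -0.01, -0.06, -0.05]
  at 8 tcp [ 0.613 -0.088  0.294] lid corners min [ 0.552 -0.19   0.216] max [ 0.707 -0.003  0.327]
min lid z, tcp z along [0.184 0.235]
0 [ 0.15  0.55 -0.4   1.95  1.5   0.6  -0.1 ] corner heights over rim mm [100. 170.  66. 135.] ctr [  81. -148.  203.] ang 37.0
2 [ 0.15  0.57 -0.4   1.97  1.56  0.55 -0.11] corner heights over rim mm [ 85. 148.  54. 118.] ctr [  78. -133.  187.] ang 33.0
4 [ 0.15  0.58 -0.41  2.    1.62  0.5  -0.12] corner heights over rim mm [ 70. 127.  43. 100.] ctr [  73. -117.  171.] ang 29.0
6 [ 0.16  0.6  -0.41  2.02  1.67  0.45 -0.13] corner heights over rim mm [ 56. 106.  34.  83.] ctr [ 66. -99. 157.] ang 24.0
8 [ 0.16  0.62 -0.42  2.05  1.73  0.41 -0.14] corner heights over rim mm [44. 85. 26. 67.] ctr [ 57. -81. 143.] ang 19.0
10 [ 0.16  0.64 -0.42  2.07  1.79  0.36 -0.15] corner heights over rim mm [33. 65. 20. 52.] ctr [ 46. -61. 130.] ang 15.0
12 [ 0.16  0.65 -0.43  2.09  1.85  0.31 -0.16] corner heights over rim mm [25. 47. 16. 38.] ctr [ 33. -41. 119.] ang 10.0
14 [ 0.16  0.67 -0.43  2.12  1.91  0.26 -0.17] corner heights over rim mm [18. 29. 14. 25.] ctr [ 17. -21. 110.] ang 5.0
16 [ 0.16  0.69 -0.44  2.14  1.96  0.21 -0.18] corner heights over rim mm [14. 14. 14. 14.] ctr [ -0.   0. 102.] ang 0.0
```

Clear of the rim all the way. I'll continue to waypoint A.

step_arm(
  deltas=[
    [1, -1.0, 0, 0.1, 0, -0.03, -0.07],
    [1, -1.1, 0.2, 0, 0, -0.03, -0.06],
    [1, -1.3, 0.2, -0.1, 0, -0.04, -0.07],
    [1, -1.5, 0.2, 0, 0, -0.04, -0.06],
    [1, -1.6, 0.3, -0.1, -0.01, -0.05, -0.06],
    [1, -1.8, 0.3, -0.2, -0.01, -0.05, -0.05],
    [1, -1.9, 0.4, -0.2, -0.01, -0.06, -0.05],
    [1, -2.1, 0.4, -0.2, -0.01, -0.06, -0.05],
  ],
)

```text
clock: 12.3
eef_pos: [0.6132, -0.0882, 0.2943]
orientation: [0.314, 0.119, 0.933, -0.13]
force: [0.8, 1.1, -0.7]
width: 0.0173
grip_force: 59.5
```

```bash
cat > jp4.py <<'E'
from jp3 import *
print("to B");rows(qc,qB,int(sys.argv[1]),int(sys.argv[2]));chk(qc,qB,8)
E
python3 jp4.py 16 16 | sed -n '/to B/,$p'; python3 -c "
from goal import *;print(ctrl.read_state()['joint_pos'].round(3))"
```

```text
to B
[1, 1.3, 0.7, 0.6, -0.02, 0.02, -0.03]
[1, 1.2, 0.7, 0.7, -0.02, 0.03, -0.03]
[1, 1.1, 0.8, 0.6, -0.02, 0.02, -0.04]
[1, 1.1, 0.8, 0.5, -0.02, 0.02, -0.03]
[1, 1.0, 0.8, 0.5, -0.03, 0.01, -0.03]
[1, 0.9, 0.9, 0.5, -0.02, 0.02, -0.03]
[1, 0.9, 0.9, 0.4, -0.03, 0.01, -0.03]
[1, 0.8, 1.0, 0.4, -0.03, 0.02, -0.02]
  at 8 tcp [ 0.577 -0.03   0.204] lid corners min [ 0.532 -0.126  0.136] max [0.649 0.059 0.221]
[1, 0.7, 0.9, 0.4, -0.03, 0.01, -0.03]
[1, 0.6, 1.0, 0.3, -0.03, 0.01, -0.03]
[1, 0.6, 1.0, 0.2, -0.03, 0.0, -0.03]
[1, 0.5, 1.0, 0.2, -0.03, 0.0, -0.02]
[1, 0.4, 1.0, 0.2, -0.03, 0.01, -0.03]
[1, 0.4, 1.1, 0.1, -0.04, -0.01, -0.03]
[1, 0.3, 1.0, 0.1, -0.03, 0.0, -0.02]
[1, 0.1, 1.1, -0.0, -0.03, -0.01, -0.03]
  at 16 tcp [0.54  0.044 0.168] lid corners min [ 0.468 -0.055  0.115] max [0.635 0.151 0.17 ]
min lid z, tcp z along [0.114 0.168]
0 [-0.33  0.56  0.4   1.96  1.24  0.15  0.07] corner heights over rim mm [101. 171.  66. 136.] ctr [  81. -148.  204.] ang 38.0
2 [-0.21  0.59  0.19  2.01  1.42  0.17  0.01] corner heights over rim mm [ 53. 114.  35.  96.] ctr [  52. -118.  161.] ang 28.0
4 [-0.08  0.63 -0.02  2.05  1.6   0.18 -0.05] corner heights over rim mm [22. 67. 16. 61.] ctr [ 27. -82. 129.] ang 19.0
6 [ 0.04  0.66 -0.23  2.1   1.78  0.2  -0.12] corner heights over rim mm [ 9. 33.  9. 33.] ctr [ 10. -42. 109.] ang 10.0
8 [ 0.16  0.69 -0.44  2.14  1.96  0.21 -0.18] corner heights over rim mm [14. 14. 14. 14.] ctr [ -0.   0. 102.] ang 0.0
[-0.33   0.564  0.398  1.963  1.238  0.153  0.074]
```

```bash
cat > sim.py <<'E'
from jp import *
def step(q,p,r,w=.02):
    def f(x):
        a,b=fk(x);return np.r_[(a-p)*100,(b.inv()*r).as_rotvec()*30,w*(x-q)]
    return least_squares(f,np.clip(q,lo+1e-4,hi-1e-4),bounds=(lo,hi)).x
def simrows(q,rows_,w=.02):
    p,r=fk(q);Q=[q]
    for x in rows_:
        p=p+r.apply(np.array(x[1:4])/100);r=r*R.from_rotvec(x[4:]);q=step(q,p,r,w);Q.append(q)
    return np.array(Q)
if __name__=="__main__":
    r1=[[1,-1.1,.2,-.1,0,-.03,-.07],[1,-1.0,.2,-.1,0,-.04,-.06],[1,-1.2,.3,0,-.01,-.03,-.07],[1,-1.2,.2,-.1,0,-.04,-.07],[1,-1.2,.3,-.1,0,-.04,-.06],[1,-1.2,.3,-.1,-.01,-.04,-.06],[1,-1.3,.3,-.1,0,-.04,-.07],[1,-1.4,.3,-.1,-.01,-.04,-.06]]
    r2=[[1,-1.0,0,.1,0,-.03,-.07],[1,-1.1,.2,0,0,-.03,-.06],[1,-1.3,.2,-.1,0,-.04,-.07],[1,-1.5,.2,0,0,-.04,-.06],[1,-1.6,.3,-.1,-.01,-.05,-.06],[1,-1.8,.3,-.2,-.01,-.05,-.05],[1,-1.9,.4,-.2,-.01,-.06,-.05],[1,-2.1,.4,-.2,-.01,-.06,-.05]]
    print(simrows(np.array([.016,.537,-.18,2.034,.202,.506,-.004]),r1)[-1].round(3),"real -.092 .535 -.007 2. .634 .437 .164")
    print(simrows(np.array([-.092,.535,-.007,2.,.634,.437,.164]),r2)[-1].round(3),"real -.33 .564 .398 1.963 1.238 .153 .074")
    qc=ctrl.read_state()["joint_pos"]; p0,r0=pose()
    def cart(q,wps,n):
        p0,r0=fk(q)
        for (p1,r1) in wps:
            w=(r0.inv()*r1).as_rotvec()
            for i in range(1,n+1): q=step(q,p0+(p1-p0)*i/n,r0*R.from_rotvec(w*i/n))
            e=fk(q);print("   ",q.round(2),"err mm",(np.linalg.norm(e[0]-p1)*1000).round(1),"mrad",((e[1].inv()*r1).magnitude()*1000).round(1));p0,r0=p1,r1
        return q
    for nm,mid in(("direct",[]),("via .06",[(tgt(.06),HG)]),("via .1",[(tgt(.1),HG)]),("via side",[(tgt(.05,.02,-.06),HG*R.from_euler('x',-.25))]),("via side+",[(tgt(.05,.02,-.06),HG*R.from_euler('x',.25))])):
        print(nm);cart(qc,mid+[(tgt(.03),HG),(tgt(0),HG)],16)
E
python3 sim.py
```

```text
[-0.091  0.534 -0.009  2.     0.634  0.437  0.166] real -.092 .535 -.007 2. .634 .437 .164
[-0.333  0.565  0.402  1.962  1.226  0.151  0.086] real -.33 .564 .398 1.963 1.238 .153 .074
directTraceback (most recent call last):
  File "sim.py", line 25, in <module>
    print(nm);cart(qc,mid+[(tgt(.03),HG),(tgt(0),HG)],16)
              ~~~~^^^^^^^^^^^^^^^^^^^^^^^^^^^^^^^^^^^^^^^
  File "sim.py", line 22, in cart
    e=fk(q);print("   ",q.round(2),"err mm",(np.linalg.norm(e[0]-p1)*1000).round(1),"mrad",((e[1].inv()*r1).magnitude()*1000).round(1));p0,r0=p1,r1
                                                                                           ^^^^^^^^^^^^^^^^^^^^^^^^^^^^^^^^^^^^^^^^
AttributeError: 'float' object has no attribute 'round'
```

The simulated controller matches the real one closely. I'll use it to choose a path.

```bash
sed -i 's/((e\[1\].inv()\*r1).magnitude()\*1000).round(1)/round((e[1].inv()*r1).magnitude()*1000,1)/' sim.py; python3 sim.py | tail -n +3
```

```text
direct
    [ 0.11  0.69 -0.35  2.14  2.15  0.17 -0.37] err mm 0.0 mrad 0.0
    [ 0.14  0.76 -0.41  2.13  2.19  0.25 -0.4 ] err mm 0.0 mrad 0.0
via .06
    [ 0.08  0.61 -0.28  2.15  2.02  0.09 -0.25] err mm 0.0 mrad 0.0
    [ 0.14  0.69 -0.39  2.14  2.07  0.19 -0.29] err mm 0.0 mrad 0.0
    [ 0.16  0.77 -0.46  2.12  2.12  0.27 -0.32] err mm 0.0 mrad 0.0
via .1
    [ 0.17  0.53 -0.4   2.15  1.15  0.14  0.62] err mm 0.0 mrad 0.0
    [ 0.23  0.72 -0.55  2.14  1.87  0.29 -0.08] err mm 0.0 mrad 0.0
    [ 0.24  0.8  -0.61  2.12  1.95  0.37 -0.14] err mm 0.0 mrad 0.0
via side
    [ 0.7   0.88 -1.02  1.89  0.86  0.46  1.22] err mm 0.0 mrad 0.0
    [ 0.28  0.74 -0.66  2.14  1.8   0.37  0.  ] err mm 0.0 mrad 0.0
    [ 0.29  0.82 -0.7   2.12  1.89  0.43 -0.07] err mm 0.0 mrad 0.0
via side+
    [-0.15  0.65  0.02  2.1   1.98  0.18 -0.26] err mm 0.0 mrad 0.0
    [ 0.12  0.69 -0.36  2.14  2.15  0.17 -0.36] err mm 0.0 mrad 0.0
    [ 0.14  0.76 -0.42  2.13  2.18  0.25 -0.39] err mm 0.0 mrad 0.0
```

```bash
python3 - <<'E'
from jp import *
plan(tgt(.035,.0006),HG,16)
p0,r0=pose();w=(r0.inv()*HG).as_rotvec()
for i in(4,8,12,14,16):
    L=(r0*R.from_rotvec(w*i/16)).as_matrix()@np.diag([1,-1,-1]);p=p0+(tgt(.035,.0006)-p0)*i/16
    c=np.array([[a*.0655,b*.0895,0] for a in(-1,1) for b in(-1,1)])
    print(i,(((p-L[:,2]*.0285+c@L.T-T)@B)[:,2]*1000-60).round())
E
```

```text
[0.95, 0.77, 0.09, -0.029, 0.011, -0.027]
[0.94, 0.8, 0.12, -0.029, 0.011, -0.027]
[0.91, 0.81, 0.16, -0.029, 0.012, -0.027]
[0.88, 0.83, 0.19, -0.028, 0.011, -0.027]
[0.86, 0.86, 0.23, -0.029, 0.011, -0.027]
[0.83, 0.86, 0.26, -0.029, 0.011, -0.028]
[0.81, 0.88, 0.29, -0.029, 0.012, -0.027]
[0.78, 0.9, 0.33, -0.029, 0.011, -0.027]
[0.75, 0.9, 0.36, -0.029, 0.011, -0.027]
[0.72, 0.92, 0.4, -0.029, 0.011, -0.027]
[0.69, 0.92, 0.43, -0.028, 0.012, -0.027]
[0.66, 0.93, 0.47, -0.029, 0.011, -0.027]
[0.63, 0.93, 0.5, -0.029, 0.011, -0.027]
[0.6, 0.93, 0.53, -0.029, 0.011, -0.027]
[0.57, 0.93, 0.57, -0.029, 0.012, -0.027]
[0.54, 0.93, 0.6, -0.029, 0.011, -0.027]
end [0.5404 0.0444 0.1684] err mrad [ 0.3 -0.2 -0.4]
4 [ 76. 132.  52. 108.]
8 [54. 92. 39. 78.]
12 [33. 53. 26. 46.]
14 [23. 33. 20. 30.]
16 [14. 14. 14. 14.]
```

step_arm(
  deltas=[
    [1, 0.95, 0.77, 0.09, -0.029, 0.011, -0.027],
    [1, 0.94, 0.8, 0.12, -0.029, 0.011, -0.027],
    [1, 0.91, 0.81, 0.16, -0.029, 0.012, -0.027],
    [1, 0.88, 0.83, 0.19, -0.028, 0.011, -0.027],
    [1, 0.86, 0.86, 0.23, -0.029, 0.011, -0.027],
    [1, 0.83, 0.86, 0.26, -0.029, 0.011, -0.028],
    [1, 0.81, 0.88, 0.29, -0.029, 0.012, -0.027],
    [1, 0.78, 0.9, 0.33, -0.029, 0.011, -0.027],
  ],
)

```text
clock: 13.3
eef_pos: [0.5764, -0.0215, 0.2308]
orientation: [0.267, -0.013, 0.962, -0.049]
force: [-0.0, -0.5, -1.1]
width: 0.017
grip_force: 59.5
```

step_arm(
  deltas=[
    [1, 0.75, 0.9, 0.36, -0.029, 0.011, -0.027],
    [1, 0.72, 0.92, 0.4, -0.029, 0.011, -0.027],
    [1, 0.69, 0.92, 0.43, -0.028, 0.012, -0.027],
    [1, 0.66, 0.93, 0.47, -0.029, 0.011, -0.027],
    [1, 0.63, 0.93, 0.5, -0.029, 0.011, -0.027],
    [1, 0.6, 0.93, 0.53, -0.029, 0.011, -0.027],
    [1, 0.57, 0.93, 0.57, -0.029, 0.012, -0.027],
    [1, 0.54, 0.93, 0.6, -0.029, 0.011, -0.027],
  ],
)

```text
clock: 14.3
eef_pos: [0.5399, 0.0451, 0.1677]
orientation: [0.213, -0.146, 0.966, 0.033]
force: [0.5, -0.4, -1.7]
width: 0.0169
grip_force: 59.5
```

```bash
echo "G=G*R.from_euler('z',np.pi)" >> goal.py; sed -i "s/^HG=.*/HG=G/" jp.py; python3 look.py h35; python3 -c "
from h import *;print(ctrl.read_state()['joint_pos'].round(3))"
```

```text
lid vs home mm [-0.56  1.45 33.93] rot [-4.3  2.9 -0.5]
[ 0.106  0.678 -0.335  2.145  2.164  0.152 -0.384]
```

View pics/scene_h35.png

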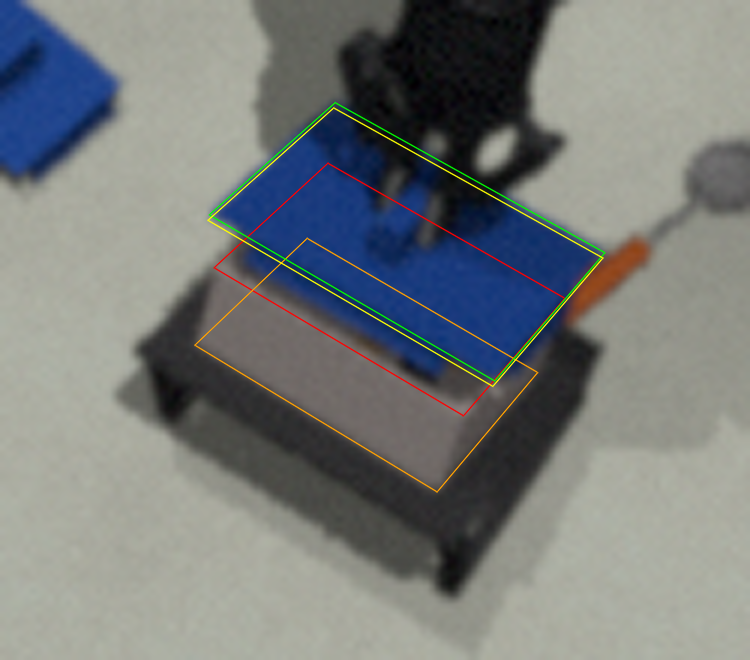

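The green overlay fits the held lid to within about 1 px, and the red rim (near edge (215,268) to (463,414)) agrees with the visible tub walls. The lid hovers squarely over the mouth. I'll lower it slowly and watch the force.

```bash
python3 - <<'E'
from goal import *
plan(tgt(.017,.0006),G,6)
E
```

```text
[-0.02, -0.03, 0.28, 0.001, -0.0, 0.0]
[-0.02, -0.02, 0.28, 0.0, -0.001, 0.0]
[-0.02, -0.03, 0.29, 0.001, -0.0, 0.0]
[-0.02, -0.02, 0.28, 0.001, -0.001, 0.0]
[-0.02, -0.02, 0.28, 0.001, -0.0, 0.0]
[-0.02, -0.03, 0.28, 0.0, -0.001, 0.001]
end [0.5477 0.0466 0.1521] err mrad [ 0.3  0.1 -0.5]
```

step_arm(
  deltas=[
    [1, -0.02, -0.03, 0.28, 0.001, 0, 0],
    [1, -0.02, -0.03, 0.28, 0.001, -0.001, 0],
    [1, -0.02, -0.02, 0.28, 0.001, -0.001, 0],
    [1, -0.02, -0.02, 0.28, 0.001, 0, 0],
    [1, -0.02, -0.02, 0.28, 0, -0.001, 0],
    [1, -0.02, -0.02, 0.28, 0, 0, 0],
    [1, 0, 0, 0, 0, 0, 0],
    [1, 0, 0, 0, 0, 0, 0],
  ],
)

```text
clock: 15.35
eef_pos: [0.5484, 0.0456, 0.1535]
orientation: [0.215, -0.144, 0.965, 0.031]
force: [1.1, -0.4, -0.8]
width: 0.0172
grip_force: 59.5
```

```bash
cat > st.py <<'E'
from goal import *
s=ctrl.read_state();p,r=pose()
print("h mm",((p-tgt(0))@B*1000).round(2),"rot",((G.inv()*r).as_rotvec()*1000).round(1),"F tub",(s["force"]@B).round(1),"M tub",(s["moment"]@B).round(2),s["width"],s["clock"])
E
python3 st.py
```

```text
h mm [ 1.6  -1.17 18.15] rot [ 3.5 -2.2  2.3] F tub [ 0.5 -0.7 -1.1] M tub [0.   0.52 0.02] 0.0171795700250255 15.35
```

step_arm(
  deltas=[
    [1, 0.03, 0.04, 0.1, -0.001, 0, 0],
    [1, 0.03, 0.04, 0.1, -0.001, 0.001, 0],
    [1, 0.02, 0.02, 0.1, 0, 0.001, 0],
    [1, 0, 0, 0.1, 0, 0, 0],
    [1, 0, 0, 0.1, 0, 0, 0],
    [1, 0, 0, 0.1, 0, 0, 0],
    [1, 0, 0, 0, 0, 0, 0],
    [1, 0, 0, 0, 0, 0, 0],
  ],
)

```text
clock: 16.35
eef_pos: [0.5499, 0.0471, 0.1477]
orientation: [0.214, -0.144, 0.966, 0.032]
force: [-1.9, -0.9, 1.7]
width: 0.017
grip_force: 59.9
```

```bash
python3 st.py
```

```text
h mm [ 0.82 -0.18 12.15] rot [ 1.5 -0.2  2.4] F tub [-1.2 -0.3  2.4] M tub [ 0.26  0.51 -0.02] 0.017029249199456222 16.35
```

Catch contact came at the predicted height of about 12–13 mm. Now I'll press.

step_arm(
  deltas=[
    [1, 0, 0, 0, 0, 0, 0],
    [1, 0, 0, 0.15, 0, 0, 0],
    [1, 0, 0, 0.15, 0, 0, 0],
    [1, 0, 0, 0.15, 0, 0, 0],
    [1, 0, 0, 0.15, 0, 0, 0],
    [1, 0, 0, 0.15, 0, 0, 0],
    [1, 0, 0, 0.15, 0, 0, 0],
    [1, 0, 0, 0, 0, 0, 0],
  ],
  newtons=90,
)

```text
clock: 17.35
eef_pos: [0.5536, 0.0483, 0.1394]
orientation: [0.214, -0.144, 0.966, 0.032]
force: [1.3, 0.8, 0.1]
width: 0.0162
grip_force: 88.7
```

```bash
python3 st.py
```

```text
h mm [ 0.81 -0.13  2.96] rot [ 1.3 -0.1  2.4] F tub [ 1.4  0.4 -0.5] M tub [ 0.36  0.34 -0.05] 0.01624170383149072 17.35
```

step_arm(
  deltas=[
    [1, 0, 0, 0.1, 0, 0, 0],
    [1, 0, 0, 0.1, 0, 0, 0],
    [1, 0, 0, 0.1, 0, 0, 0],
    [1, 0, 0, 0.05, 0, 0, 0],
    [1, 0, 0, 0.05, 0, 0, 0],
    [1, 0, 0, 0.05, 0, 0, 0],
    [1, 0, 0, 0, 0, 0, 0],
    [1, 0, 0, 0, 0, 0, 0],
  ],
)

```text
clock: 18.35
eef_pos: [0.5548, 0.0488, 0.1365]
orientation: [0.214, -0.145, 0.965, 0.032]
force: [-21.1, -3.0, 35.2]
width: 0.0166
grip_force: 95.1
```

```bash
python3 st.py
```

```text
h mm [ 0.75 -0.01 -0.25] rot [ 1.5 -0.8  1.9] F tub [-4.2  3.3 40.8] M tub [0.63 1.42 0.  ] 0.016607305361732987 18.35
```

It's at a hard stop: 41 N at lid height −0.25 mm. I'll unload, open and back off along the tub's axis.

step_arm(
  deltas=[
    [1, 0, 0, -0.1, 0, 0, 0],
    [1, 0, 0, 0, 0, 0, 0],
    [4, 0, 0, 0, 0, 0, 0],
    [5, 0, 0, 0, 0, 0, 0],
    [5, 0, 0, 0, 0, 0, 0],
    [6, 0, 0, 0, 0, 0, 0],
    [7, 0, 0, 0, 0, 0, 0],
    [7, 0, 0, 0, 0, 0, 0],
  ],
)

```text
clock: 19.35
eef_pos: [0.555, 0.0486, 0.1364]
orientation: [0.214, -0.144, 0.966, 0.032]
force: [-0.2, -0.2, 0.1]
width: 0.0697
grip_force: 0.0
```

step_arm(
  deltas=[
    [8, 0, 0, 0, 0, 0, 0],
    [8, 0, 0, -1, 0, 0, 0],
    [8, 0, 0, -2, 0, 0, 0],
    [8, 0, 0, -2.5, 0, 0, 0],
    [8, 0, 0, -2.5, 0, 0, 0],
    [8, 0, 0, -2, 0, 0, 0],
    [8, 0, 0, -1, 0, 0, 0],
    [8, 0, 0, 0, 0, 0, 0],
  ],
)

```text
clock: 20.35
eef_pos: [0.5049, 0.0361, 0.227]
orientation: [0.221, -0.144, 0.964, 0.032]
force: [-0.5, 0.7, -0.1]
width: 0.08
grip_force: 0.0
```

```bash
python3 - <<'E'
from goal import *
for n in("scene","top"):
    p,d=ctrl.capture(n);W=cloud(n,d);hsv=cv2.cvtColor(p,cv2.COLOR_RGB2HSV)
    t=(W-T)@B*1000
    m=((hsv[...,0]>100)&(hsv[...,0]<125)&(hsv[...,1]>130))&(abs(t[...,0])<75)&(abs(t[...,1])<100)&(t[...,2]>45)&(t[...,2]<77)
    q=t[m];A=np.c_[q[:,:2],np.ones(len(q))];print(n,len(q),np.linalg.lstsq(A,q[:,2],rcond=None)[0].round(4),np.median(q[:,2]),
      "ends",[np.median(q[(s*q[:,1]>60)&(abs(q[:,0])<45),2]).round(1) for s in(1,-1)],cv2.minAreaRect(q[:,:2].astype(np.float32)))
    x,y,w,h=(255,195,125,110) if n=="scene" else (225,105,125,105)
    I=cv2.resize(p[y:y+h,x:x+w],None,fx=6,fy=6,interpolation=cv2.INTER_CUBIC)
    for z,c in((.064,(0,255,0)),(.060,(255,255,0))):
        u=(proj(n,T+np.array([[.0655,.0895,z],[.0655,-.0895,z],[-.0655,-.0895,z],[-.0655,.0895,z]])@B.T)-[x,y]+.5)*6-.5
        cv2.polylines(I,[np.int32(u*16)],True,c,1,cv2.LINE_AA,4)
    cv2.imwrite(f"pics/end_{n}.png",I[:,:,::-1])
s=ctrl.read_state();print(s["width"],s["force"],s["eef_pos"])
E
```

```text
scene 1435 [-2.58000e-02 -5.90000e-03  6.33974e+01] 63.718122987873436 ends [np.float64(63.4), np.float64(64.0)] ((1.2055130004882812, 0.901123046875), (136.43968200683594, 178.36691284179688), 0.3847740888595581)
top 1757 [-1.78000e-02 -2.00000e-03  6.53316e+01] 65.3531495492762 ends [np.float64(65.0), np.float64(65.5)] ((-1.3738784790039062, -0.701873779296875), (179.64981079101562, 133.37538146972656), 89.78934478759766)
0.07973950213733019 [0.2511432  0.3022135  0.72296073] [0.50531356 0.03596326 0.22650662]
```

View pics/end_scene.png

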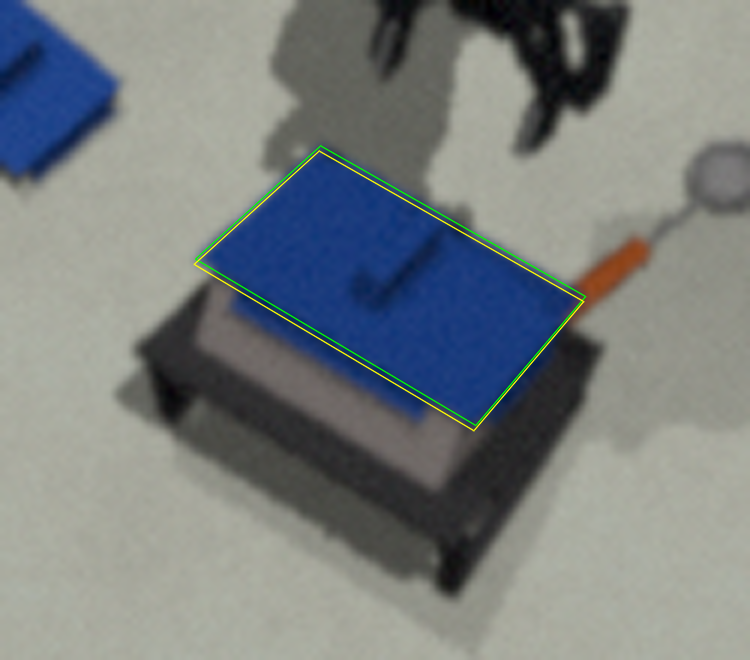

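The lid sits square and flush on the tub. Its plate corners, about (195,262), (320,148), (585,298) and (475,428), lie on the predicted home outline. Both ends measure 64 ± 1 mm along the tub's axis, which matches home, and the gripper is clear.

```bash
python3 -c "
from rig import ctrl
print(ctrl.finish_job())"
```

```text
the job is handed in; nothing more can be done
None
```

I put the larger blue lid on the tub, pressed it down to a hard stop at about 41 N, then released it and handed the job in; afterwards the camera showed both ends at the right height and the lid centred to about 1.5 mm, but no judging result came back.

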